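# Open the pinned jar carrier and right the tipped sample jars

## Robot

A 7-joint arm with a two-finger parallel gripper is mounted at the origin on a cart in front of the work surface, level with it; the furniture and walls round the work are solid. World frame = base frame: x ahead of the robot, y to its left, z up, the work surface at z = 0. Lengths are in m, angles in rad, forces in N, time in s.
With the tool pointing down it reaches from about 0.4 to 0.875 m from the base axis. Payload 4.4 kg.
Tool frame: the origin (TCP) lies at the very end of the fingers, on their centre line; the grasp point (between the pads) lies manip.pinch_z behind it (manip.pinch_z is the distance from the TCP to the grasp point, in m); z points along the fingers, y is the line along which they close (so a half turn about z gives the same grasp; the last joint's range is limited). The gripper opens to 85 mm and grips with 20 to 120 N. Pads are 22 mm wide; open, the fingers measure 114 mm over their backs; the gripper's body (76 mm by 85 mm) begins 54 mm behind the grasp point. The pads swing forward as they close: fully open they stand 13 mm farther back than shut.
Start: joints at [1.048, 0.628, 0.038, 1.517, -0.027, 0.996, -0.02], TCP at [0.287, -0.583, 0.231] pointing down, gripper open.
Joint ranges: [-3.06, 3.06], [-0.37, 2.12], [-1.25, 1.32], [0.18, 2.47], [-1.1, 4.24], [0.23, 1.98], [-2.94, 2.94]. Speed limits (rad/s): [2.57, 2.57, 3.14, 3.14, 3.14, 3.14, 3.14].

## Interface

Orientations are given as a unit quaternion [w, x, y, z].
In Python, from rig import manip gives the robot as it stands.
- The arm moves only by the shell command python3 shift.py FILE [OPENING] [FORCE], which reads ROWS from the file FILE. ROWS is one flat JSON list of numbers that holds 1 to 8 rows one after another, with no inner brackets; each row has 6 numbers: dx, dy, dz in units of 100 mm, then a rotation vector rx, ry, rz in units of 0.1 rad; each row shifts and turns the commanded pose from where the row before left it, along the tool's axes as they then stand; what a row does not reach is not made up. A row lasts 1/10 s, in which the tool goes at most 0.05 m and 0.15 rad, less where a joint would pass 70% of its speed; a pose out of reach is approached as far as the arm can. OPENING is the opening from 0.0 (shut) to 1.0 (fully open), set as the command begins (- or left out keeps the last). The fingers move at their own pace and stop on an object; FORCE is the grip in N (left out, the last holds). Time passes only in rows, so rows that do not move let the fingers close. It prints the time, the measured TCP pose, the force, the opening and the grip force at its end. Input that does not fit is refused with a message, and nothing moves.
- manip.get_state(): the state, without advancing time (a new reading comes with each control period).
- manip.snapshot(name): name is "scene" or "top"; returns the picture (480x640x3 uint8, red, green, blue); there is no depth.
- manip.camera_info(name): a dict with "mtx" (3x3 intrinsics, pixels), "k1" (the pictures are not rectified: a ray, as slopes to the right and down, at radius r is drawn at 1 + k1 r^2 times it, then the intrinsics apply), "extrinsics" (4x4, takes a point from camera to world coordinates). Camera axes: x right, y up, looking along -z (the intrinsics and any distortion apply to the point x, -y, -z); pixel columns grow to the right and rows downward; lengths in m; the calibration is good to about 2 mm. A picture is of the moment at which its call begins. camera_info takes no time and is no camera call.
- manip.hand_in(): hands the job in; it is judged then, once.
The state is a dict: "time_s": time; "joints": joint angles; "joint_vel": joint speeds; "joint_torque": joint torques, N m; "eef_pos": TCP position; "orientation": TCP orientation; "wrist_force": force on the tool from outside, world axes, zero at the start; "wrist_torque": the same for the moment, N m; "opening": opening from 0.0 (shut) to 1.0 (fully open); "grip_force": force on a finger pad.
Only numpy, scipy, OpenCV 4.12 (cv2) and the standard library are available. Lean on these libraries where they do the work, as an engineer would, in place of code of your own. Each camera call takes 0.05 s, during which the arm holds its last target. There are 200 camera calls.

## Task

The jar carrier has just come in and some of its sample jars have tipped over on the way. Pull the red-knobbed retaining pin out of the hasp staple at each end and lay both pins in the small steel tray; then lift the clear cover off and set it down the right way up on the bench, clear of the carrier and the tray; then stand every tipped jar upright again in the carrier's lane. All the jars must stand in the lane at the end; leave the petri dish where it is.

Things in the scene. Friction and masses are not known exactly. Their poses are not given: they have to be found in the camera images.
- carrier: Grey fixed base of the jar carrier, 96 x 374 x 12 mm. Origin: centre of its underside; x across, y along, z up. At each end a block 64 mm wide with its top at z 33 mm, y 145 to 184 mm either way, carries a steel staple. Round it: monitor behind (screen x 0.58, y -0.285 to 0.245, z from 0.10; foot from x 0.515), analyser (y below -0.473, 0.20 high), computer (x over 0.41, y over 0.29, 0.18 high).
- lane (a point): Middle of the lane's floor, 12 mm above the bench, axes as the carrier's. The lane is 54 mm wide (x -27 to 27) and 264 mm long (y -132 to 132), edged all round by an aluminium rail 4 mm wide and 8 mm above the floor. Jars stand in it in a row along y; a jar is 38 mm wide and stands anywhere between the others.
- staple_left (a point): Middle of the eye of the staple at the carrier's +y end: an upright loop of 5 mm steel wire, eye 16 mm wide, looking along y, its inside from the block (z 33 mm) to z 50 mm, outside top at 55 mm. The point is 42 mm above the bench, on the pin's axis.
- staple_right (a point): The same for the staple at the carrier's -y end.
- cover: Clear loose cover over the lane, 78 x 282 mm, 74 mm high without its grip, 0.24 to 0.39 kg, open below, walls 3 mm. Origin: centre of its open underside, resting 12 mm above the bench on the carrier; x across, y along, z up. At each end a slotted hasp plate, top at z 26 mm, juts out over the staple to 182 mm from the middle: with a pin in, the cover cannot rise. Lift it straight up 60 mm or more.
- cover_grip (a point): Where to hold the cover: on the black grip along the cover's y, 97 mm above the cover's origin. The grip is a rounded bar 16 mm wide and 108 mm long, from 87 to 113 mm above the cover's origin, on two short feet, to be pinched across x. The cover's top sheet is at 74 mm.
- pin_left: Retaining pin through the staple at the carrier's +y end, level, lying on the hasp plate; pulls out straight along +y, free after 40 mm. Origin: centre of its red knob (20 mm across, 20 mm long); x axis along the pin from tip to knob, the way it pulls. Steel shaft 8 mm thick, tip 51 mm from the origin.
- pin_right: Retaining pin through the staple at the carrier's -y end, level, lying on the hasp plate; pulls out straight along -y, free after 40 mm. Origin: centre of its red knob (20 mm across, 20 mm long); x axis along the pin from tip to knob, the way it pulls. Steel shaft 8 mm thick, tip 51 mm from the origin.
- pin_tray: Small open loose steel tray on the bench to the right, 80 x 100 mm outside, 18 mm high, walls and floor 3 mm. Origin: centre of its underside; y along its longer side.
- jar_1: green-lidded white sample jar, 38 mm across the lid (radius 19.1 mm), 46 mm tall; lid the top 13 mm, body below it 35 mm across. 60 g. Origin: centre of its base; z axis points from base to lid (up when it stands). Let go within 15 degrees of upright on the floor, it rocks upright by itself; lies tipped over along the lane at the start. May be absent.
- jar_2: green-lidded white sample jar, 38 mm across the lid (radius 19.1 mm), 46 mm tall; lid the top 13 mm, body below it 35 mm across. 60 g. Origin: centre of its base; z axis points from base to lid (up when it stands). Let go within 15 degrees of upright on the floor, it rocks upright by itself; lies tipped over along the lane at the start. May be absent.
- jar_3: green-lidded white sample jar, 38 mm across the lid (radius 19.1 mm), 46 mm tall; lid the top 13 mm, body below it 35 mm across. 60 g. Origin: centre of its base; z axis points from base to lid (up when it stands). Let go within 15 degrees of upright on the floor, it rocks upright by itself; lies tipped over along the lane at the start. May be absent.
- jar_4: green-lidded white sample jar, 38 mm across the lid (radius 19.1 mm), 46 mm tall; lid the top 13 mm, body below it 35 mm across. 60 g. Origin: centre of its base; z axis points from base to lid (up when it stands). Let go within 15 degrees of upright on the floor, it rocks upright by itself; stands in the lane at the start. May be absent.
- jar_5: green-lidded white sample jar, 38 mm across the lid (radius 19.1 mm), 46 mm tall; lid the top 13 mm, body below it 35 mm across. 60 g. Origin: centre of its base; z axis points from base to lid (up when it stands). Let go within 15 degrees of upright on the floor, it rocks upright by itself; stands in the lane at the start. May be absent.
- dish: Covered petri dish standing on the bench at the left, 60 mm across, 16 mm high. Origin: centre of its underside. Not part of the job: leave it where it is.

How it is judged:
By the outcome, as a careful person would: the job done as asked, in the order asked, and still so for the second after the job is handed in, with the robot touching nothing.
Of jar_1, jar_2, jar_3 only 2 to 3 are there at a start; the rules pass over those that are not, and their reading is None.
Of jar_4, jar_5 only 1 to 2 are there at a start; the rules pass over those that are not, and their reading is None.
At some moment in a run one of pin_tray may be knocked a few centimetres aside while the robot is not near it.
Once in a run the grip may slacken for a moment while it holds something.
It also fails if it takes over 210 s, if anything falls off the work surface, if the arm or the gripper's body presses on something with over 40 N, if the wrist force passes 120 N, or if a joint passes its speed limit or range.

## Working session

There is one attempt and no reset: what is moved stays moved. The work goes in short steps, Python scripts to look and compute and a shell command to move; the robot and the scene stay as the last step left them, time stands still between calls to the robot, and variables do not carry over. Pictures are saved under pics/ and viewed, at most 14 in all, crops included, and the job is handed in when it is done.

```bash
ls; mkdir -p pics; python3 - <<'E'
from rig import manip
import cv2
s=manip.get_state(); print(s, manip.pinch_z)
for n in ("scene","top"):
    im=manip.snapshot(n); cv2.imwrite(f"pics/{n}0.png",im[:,:,::-1]); print(n,manip.camera_info(n))
E
```

```text
pics
rig.py
shift.py
{'time_s': 0.0, 'joints': array([ 1.04821249,  0.6293296 ,  0.03844491,  1.51839575, -0.02698567,
        0.99630095, -0.01997171]), 'joint_vel': array([-1.03819234e-03, -4.90625553e-04,  5.74304892e-04, -6.90901274e-04,
        7.85756761e-04, -7.42554386e-04, -3.91222425e-05]), 'joint_torque': array([-1.47359260e-04, -5.63386667e+01,  1.22607742e+00, -1.93440467e+01,
        1.09162283e-02,  1.05881039e-02, -1.15003218e-05]), 'eef_pos': array([ 0.28642939, -0.58277505,  0.23039099]), 'orientation': array([-9.28307327e-04,  9.74027551e-01,  2.26427499e-01, -2.35704257e-04]), 'wrist_force': array([-0.03621022,  0.22458709,  0.52883541]), 'wrist_torque': array([-0.02095526, -0.0062863 ,  0.02541598]), 'grip_force': 0.0, 'opening': 1.0041215750002148} 0.0187
scene {'mtx': array([[538.29450091,   0.        , 313.30663681],
       [  0.        , 538.29450091, 246.64234751],
       [  0.        ,   0.        ,   1.        ]]), 'k1': -0.12119149465086973, 'extrinsics': array([[-0.7251055 ,  0.45658648, -0.51551024, -0.22019002],
       [-0.6886293 , -0.48447905,  0.5395088 ,  0.61178607],
       [-0.00342149,  0.74619625,  0.66571725,  0.88454862],
       [ 0.        ,  0.        ,  0.        ,  1.        ]])}
top {'mtx': array([[567.06769692,   0.        , 327.53369827],
       [  0.        , 567.06769692, 246.3197239 ],
       [  0.        ,   0.        ,   1.        ]]), 'k1': 0.04243048657306691, 'extrinsics': array([[ 8.05395358e-04,  9.81265679e-01, -1.92657773e-01,
         1.86130331e-01],
       [-9.99764958e-01, -3.38384318e-03, -2.14144239e-02,
        -4.69420177e-02],
       [-2.16651629e-02,  1.92629738e-01,  9.81032316e-01,
         1.19680290e+00],
       [ 0.00000000e+00,  0.00000000e+00,  0.00000000e+00,
         1.00000000e+00]])}
```
Interesting: the scene camera x-axis... scene camera at (-0.22,0.61,0.88) looking along -z = (0.515,-0.54,-0.666). Right = (-0.725,-0.689)... hmm, looking towards +x -y, right should be (-y, -x) = yes.

View pics/scene0.png

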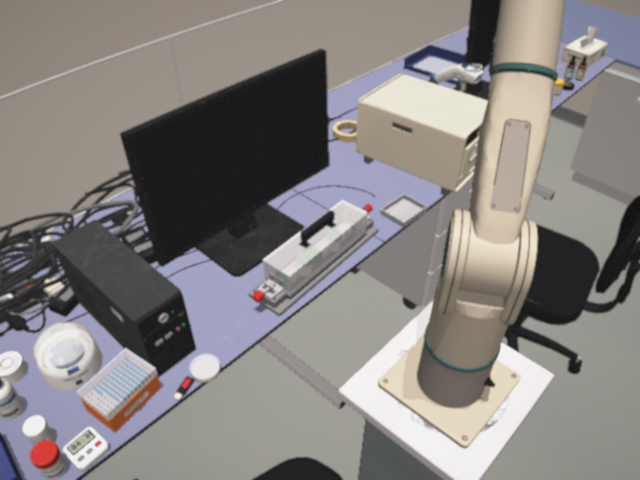

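View pics/top0.png

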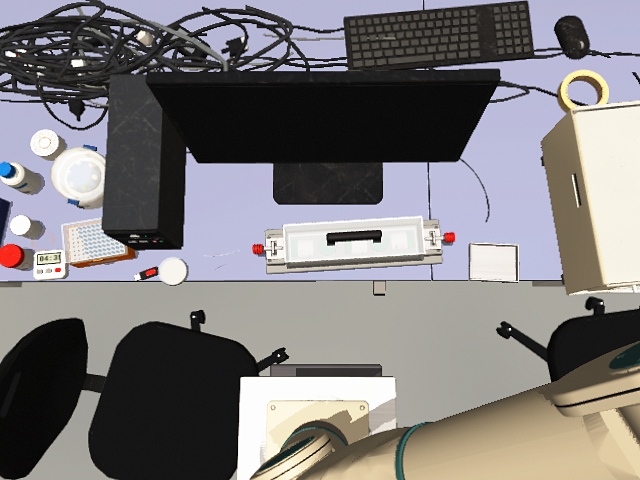

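The scene view shows the carrier with its black grip at (318,228) and red knobs at (259,296) and (368,209). The top view shows the knobs at (258,249) and (449,238), the grip at (354,238), the tray at (494,262) and the dish at (173,271).

```bash
cat > h.py <<'E'
import numpy as np, cv2
from rig import manip
from scipy.spatial.transform import Rotation as R
def info(n):
    c=manip.camera_info(n); return c["mtx"],c["k1"],np.array(c["extrinsics"])
def ray(n,uv):
    K,k,E=info(n)
    d=np.array([(uv[0]-K[0,2])/K[0,0],(uv[1]-K[1,2])/K[1,1]]); s=d.copy()
    for _ in range(20): s=d/(1+k*(s@s))
    v=E[:3,:3]@np.array([s[0],-s[1],-1]); return E[:3,3],v/np.linalg.norm(v)
def onz(n,uv,z):
    o,v=ray(n,uv); return o+v*(z-o[2])/v[2]
def tri(a,b):
    (o1,v1),(o2,v2)=ray("scene",a),ray("top",b)
    t=np.linalg.lstsq(np.c_[v1,-v2],o2-o1,rcond=None)[0]
    p,q=o1+t[0]*v1,o2+t[1]*v2; return (p+q)/2,np.linalg.norm(p-q)
def proj(n,p):
    K,k,E=info(n); c=E[:3,:3].T@(np.array(p)-E[:3,3]); s=np.array([c[0],-c[1]])/-c[2]
    s=s*(1+k*(s@s)); return s*K[0,0]+K[:2,2]
def snap(n,f=None):
    im=manip.snapshot(n)
    if f: cv2.imwrite(f"pics/{f}.png",im[:,:,::-1])
    return im
def blobs(m,amin=15):
    n,l,s,c=cv2.connectedComponentsWithStats(m.astype(np.uint8)); 
    return [(s[i,4],*c[i].round(1),*s[i,:4]) for i in range(1,n) if s[i,4]>=amin]
def red(im):
    a=im.astype(int); return (a[...,0]>120)&(a[...,1]<80)&(a[...,2]<80)
def tool(d):
    "world displacement -> tool axes"
    q=manip.get_state()["orientation"]; return R.from_quat(np.r_[q[1:],q[0]]).inv().apply(d)
def pose():
    s=manip.get_state(); q=s["orientation"]; return s["eef_pos"],R.from_quat(np.r_[q[1:],q[0]]).as_matrix(),s
E
python3 - <<'E'
from h import *
S=cv2.imread("pics/scene0.png")[:,:,::-1];T=cv2.imread("pics/top0.png")[:,:,::-1]
print([b for b in blobs(red(S)) if 240<b[1]<390 and 190<b[2]<310]);print([b for b in blobs(red(T)) if b[1]>240])
def dark(im,x0,x1,y0,y1):
    m=np.zeros(im.shape[:2],bool); m[y0:y1,x0:x1]=(im.max(2)<60)[y0:y1,x0:x1]; return m
print(blobs(dark(S,295,340,205,250)));print(blobs(dark(T,315,395,222,255)))
def sm(im,x0,x1,y0,y1,f):
    cv2.imwrite(f,cv2.resize(im[y0:y1,x0:x1,::-1],None,fx=4,fy=4,interpolation=cv2.INTER_CUBIC))
a=T[205:290,240:440]; b=S[190:320,240:430]
A=cv2.resize(a,None,fx=3.6,fy=3.6);B=cv2.resize(b[:60],(720,227))
cv2.imwrite("pics/c1.png",A[:,:,::-1]); sm(S,240,430,185,320,"pics/c2.png")
E
```

```text
[(np.int32(26), np.float64(367.8), np.float64(207.8), np.int32(365), np.int32(205), np.int32(6), np.int32(7)), (np.int32(73), np.float64(258.0), np.float64(295.9), np.int32(252), np.int32(292), np.int32(12), np.int32(10))]
[(np.int32(84), np.float64(449.3), np.float64(236.9), np.int32(445), np.int32(233), np.int32(10), np.int32(9)), (np.int32(74), np.float64(257.1), np.float64(248.9), np.int32(253), np.int32(244), np.int32(10), np.int32(10))]
[(np.int32(324), np.float64(316.8), np.float64(227.0), np.int32(302), np.int32(212), np.int32(31), np.int32(34)), (np.int32(45), np.float64(297.2), np.float64(226.9), np.int32(295), np.int32(222), np.int32(7), np.int32(11))]
[(np.int32(476), np.float64(354.1), np.float64(236.1), np.int32(327), np.int32(230), np.int32(55), np.int32(15))]
```

View pics/c1.png

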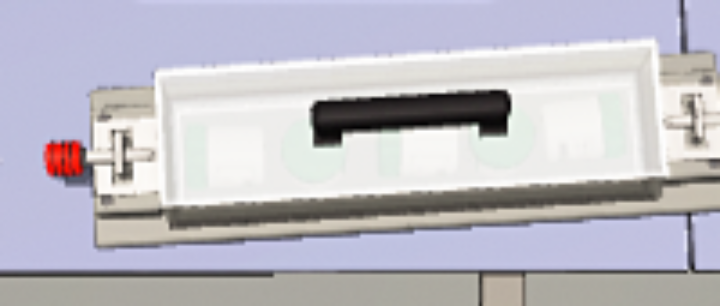

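View pics/c2.png

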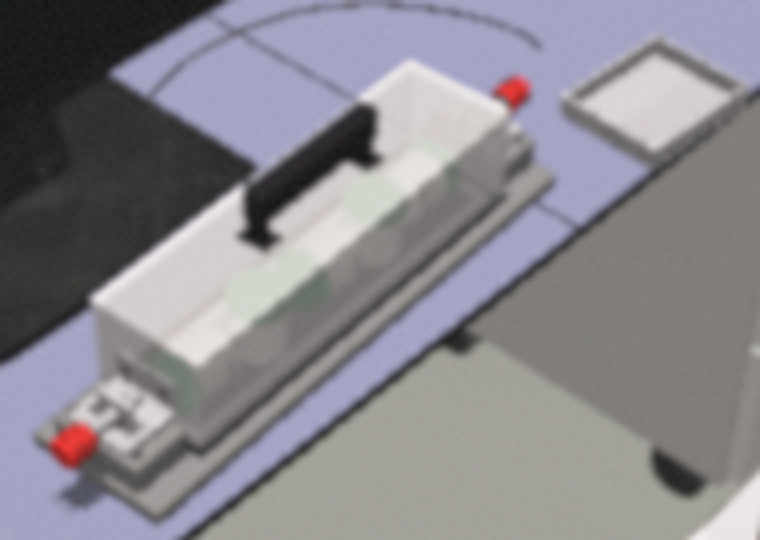

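The carrier holds five jars. From left (+y) in the top view: tipped with its lid left, standing, tipped with its lid left, standing, tipped with its lid right. Both pins are in place.

```bash
python3 - <<'E'
from h import *
np.set_printoptions(precision=4,suppress=True)
T=cv2.imread("pics/top0.png")[:,:,::-1];S=cv2.imread("pics/scene0.png")[:,:,::-1]
L=tri((258.0,295.9),(257.1,248.9));Rr=tri((367.8,207.8),(449.3,236.9));G=tri((316.8,227),(354.1,236.1))
print("L",L,"\nR",Rr,"\nG",G)
d=L[0]-Rr[0]; print("len",np.linalg.norm(d[:2]),"yaw deg",np.degrees(np.arctan2(-d[0],d[1])),"mid",(L[0]+Rr[0])/2)
for n,u in(("L",(257.1,248.9)),("R",(449.3,236.9))): print(n,onz("top",u,.042))
# carrier base corners from top crop (x/3.6+240, y/3.6+205) at z .012
for u in ((96,247),(92,90)): print("base corner",onz("top",(u[0]/3.6+240,u[1]/3.6+205),.012))
print("edge",onz("top",(300,280.5),0))
# tray corners
g=cv2.cvtColor(T,cv2.COLOR_RGB2GRAY); m=np.zeros(g.shape,np.uint8)
hsv=cv2.cvtColor(T,cv2.COLOR_RGB2HSV); sub=(hsv[...,1]<30)|(g<120); m[236:279,462:525]=sub[236:279,462:525]
c=max(cv2.findContours(m,0,2)[0],key=cv2.contourArea); r=cv2.minAreaRect(c); print(r)
for p in cv2.boxPoints(r): print(p,onz("top",p,.018))
c0=onz("top",r[0],.018); print(c0)
# same in scene
for u in ((657/4+240,38/4+185),(562/4+240,100/4+185),(655/4+240,160/4+185),(745/4+240,86/4+185)): print("scene rim",onz("scene",u,.018))
E
```

```text
L (array([0.4083, 0.1249, 0.0427]), np.float64(0.0011489253248431542)) 
R (array([ 0.4317, -0.2731,  0.0441]), np.float64(0.0005887134252633122)) 
G (array([ 0.4221, -0.0745,  0.1052]), np.float64(0.003182524633043788))
len 0.3987286554008041 yaw deg 3.368061450276092 mid [ 0.42   -0.0741  0.0434]
L [0.408  0.1247 0.042 ]
R [ 0.4319 -0.2737  0.042 ]
base corner [0.3605 0.1075 0.012 ]
base corner [0.455 0.112 0.012]
edge [0.3472 0.0377 0.    ]
((493.0, 260.0), (36.0, 50.0), 90.0)
[468. 242.] [ 0.4259 -0.317   0.018 ]
[518. 242.] [ 0.4255 -0.4206  0.018 ]
[518. 278.] [ 0.3494 -0.4158  0.018 ]
[468. 278.] [ 0.3495 -0.3134  0.018 ]
[ 0.3873 -0.3668  0.018 ]
scene rim [ 0.4175 -0.4151  0.018 ]
scene rim [ 0.422  -0.3161  0.018 ]
scene rim [ 0.3405 -0.3079  0.018 ]
scene rim [ 0.3429 -0.412   0.018 ]
```

The rows are not in the units I measure in: shifts go in units of 100 mm and turns go in units of 0.1 rad. I convert before sending: -0.145 rad is -1.45.

```bash
cat > to.py <<'E'
import sys; from h import *
# world target x y z [phi deg] -> needed shift in tool axes (after turning about tool z)
np.set_printoptions(precision=4,suppress=True)
a=[float(v) for v in sys.argv[1:]]; p,M,s=pose(); d=np.array(a[:3])-p
tilt=np.degrees(np.arccos(-M[2,2])); phi=np.degrees(np.arctan2(M[1,0],M[0,0]))
print("at",p,"phi",phi,"tilt",tilt,"world d",d,"tool d",M.T@d)
if len(a)>3:
    f=np.radians(a[3]); N=np.c_[[np.cos(f),np.sin(f),0],[np.sin(f),-np.cos(f),0],[0,0,-1]]
    print("rotvec tool",R.from_matrix(M.T@N).as_rotvec(),"then tool d",N.T@d)
E
echo '[0, 0, 0, 0, 0, -1.45, 0, 0, 0, 0, 0, -1.45, 0, 0, 0, 0, 0, -1.45, 0, 0, 0, 0, 0, -1.45, 0, 0, 0, 0, 0, -1.45, 0, 0, 0, 0, 0, -1.45, 0, 0, 0, 0, 0, -1.45, 0, 0, 0, 0, 0, -1.45]' > path.dat && python3 shift.py path.dat 0.7 40; python3 to.py 0.4318 -0.275 0.12 93.4
```

```text
time_s: 0.9
eef_pos: [0.2865, -0.5831, 0.2308]
orientation: [-0.001, 0.689, 0.725, 0.0]
wrist_force: [-1.0, 0.5, 0.7]
opening: 0.701
grip_force: 0.0
at [ 0.2865 -0.5831  0.2308] phi 92.97392848300494 tilt 0.06194877314326397 world d [ 0.1453  0.3081 -0.1108] tool d [0.3    0.1611 0.111 ]
rotvec tool [-0.0004 -0.001  -0.0074] then tool d [0.2989 0.1633 0.1108]
```

Scaled: 0.0375 m is 0.375, 0.02 m is 0.2.

```bash
echo '[0.375, 0.2, 0.05, 0, 0, 0, 0.375, 0.2, 0.05, 0, 0, 0, 0.375, 0.2, 0.05, 0, 0, 0, 0.375, 0.2, 0.05, 0, 0, 0, 0.375, 0.2, 0.05, 0, 0, 0, 0.375, 0.2, 0.05, 0, 0, 0, 0.375, 0.2, 0.05, 0, 0, 0, 0.375, 0.2, 0.05, 0, 0, 0]' > path.dat && python3 shift.py path.dat >/dev/null; echo '[0, 0, 0, 0, 0, 0, 0, 0, 0, 0, 0, 0, 0, 0, 0, 0, 0, 0]' > path.dat && python3 shift.py path.dat; python3 to.py 0.4318 -0.275 0.12 93.4
```

```text
time_s: 2.0
eef_pos: [0.4321, -0.2775, 0.1912]
orientation: [-0.0, 0.691, 0.723, -0.0]
wrist_force: [0.0, -0.9, -0.3]
opening: 0.702
grip_force: 0.0
at [ 0.4321 -0.2775  0.1912] phi 92.5463210835405 tilt 0.05173421476150326 world d [-0.0003  0.0025 -0.0712] tool d [ 0.0025 -0.0002  0.0712]
rotvec tool [-0.0007  0.0006 -0.0149] then tool d [ 0.0025 -0.0002  0.0712]
```

Scaled: 0.0025 m is 0.025, 0.04 m is 0.4, -0.015 rad is -0.15.

```bash
echo '[0.025, 0, 0.4, 0, 0, -0.15, 0, 0, 0.4, 0, 0, 0, 0, 0, 0.4, 0, 0, 0, 0, 0, 0.3, 0, 0, 0, 0, 0, 0.12, 0, 0, 0, 0, 0, 0, 0, 0, 0, 0, 0, 0, 0, 0, 0]' > path.dat && python3 shift.py path.dat; python3 - <<'E'
from h import *
a=snap("top")[200:290,380:500]; b=snap("scene")[170:260,310:430]
cv2.imwrite("pics/g1.png",cv2.resize(np.vstack([a,b])[:,:,::-1],None,fx=3.2,fy=3.2))
E
```

```text
time_s: 2.7
eef_pos: [0.4331, -0.2748, 0.0302]
orientation: [0.001, 0.686, 0.728, 0.0]
wrist_force: [-0.1, -0.0, 0.8]
opening: 0.698
grip_force: 0.0
```

View pics/g1.png

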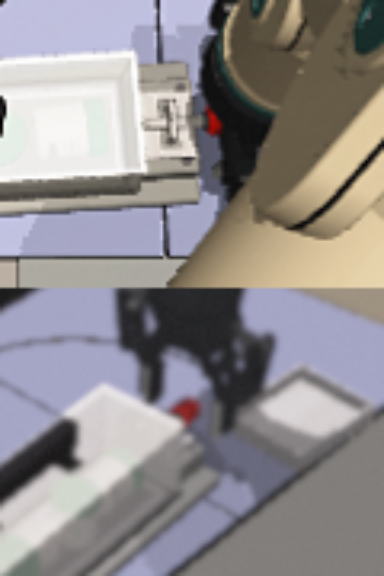

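The fingers straddle the red knob (scene crop, knob at (185,410)) with clear space on both sides. I'll close on it and pull along −y, which is tool −x.

```bash
echo '[0, 0, 0, 0, 0, 0, 0, 0, 0, 0, 0, 0, 0, 0, 0, 0, 0, 0, 0, 0, 0, 0, 0, 0, 0, 0, 0, 0, 0, 0]' > path.dat && python3 shift.py path.dat 0 40; echo '[-0.08, 0, 0, 0, 0, 0, -0.12, 0, 0, 0, 0, 0, -0.12, 0, 0, 0, 0, 0, -0.12, 0, 0, 0, 0, 0, -0.08, 0, 0, 0, 0, 0, 0, 0, 0, 0, 0, 0]' > path.dat && python3 shift.py path.dat
```

```text
time_s: 3.3
eef_pos: [0.4329, -0.2741, 0.0297]
orientation: [0.0, 0.685, 0.728, 0.0]
wrist_force: [0.0, -1.1, 4.2]
opening: 0.217
grip_force: 39.1
time_s: 3.9
eef_pos: [0.4354, -0.328, 0.0291]
orientation: [0.0, 0.686, 0.727, -0.0]
wrist_force: [0.2, 0.7, 0.3]
opening: 0.218
grip_force: 39.0
```

Scaled: -0.04 m is -0.4, -0.03 m is -0.3.

```bash
echo '[0, 0, -0.3, 0, 0, 0, 0, 0, -0.4, 0, 0, 0, 0, 0, 0, 0, 0, 0]' > path.dat && python3 shift.py path.dat; python3 - <<'E'
from h import *
b=snap("scene")[160:260,320:460]
cv2.imwrite("pics/g2.png",cv2.resize(b[:,:,::-1],None,fx=5,fy=5))
E
python3 to.py 0.373 -0.386 0.1 93.4
```

```text
time_s: 4.2
eef_pos: [0.4386, -0.3269, 0.1033]
orientation: [0.004, 0.685, 0.728, 0.001]
wrist_force: [0.6, 0.0, -0.7]
opening: 0.221
grip_force: 39.2
at [ 0.4374 -0.3264  0.1014] phi 93.50705486734167 tilt 0.2753138653884674 world d [-0.0644 -0.0596 -0.0014] tool d [-0.0556 -0.0679  0.0013]
rotvec tool [0.004  0.0027 0.0019] then tool d [-0.0557 -0.0678  0.0014]
```

View pics/g2.png

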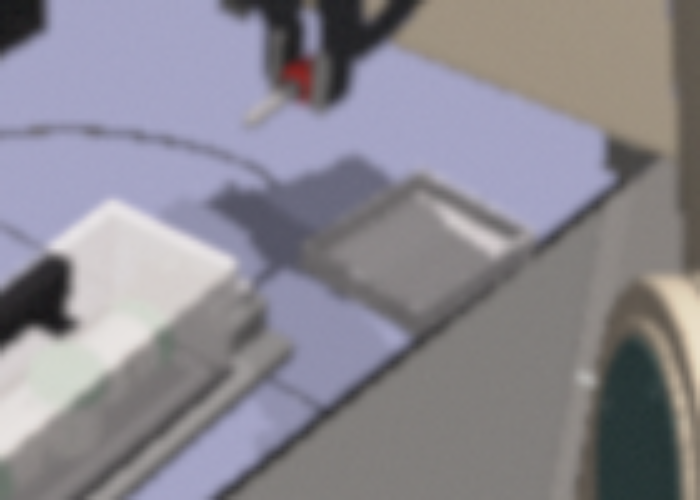

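Scaled: 0.01 m is 0.1, 0.04 m is 0.4.

```bash
echo '[-0.28, -0.34, 0, 0, 0, 0, -0.28, -0.34, 0, 0, 0, 0, 0, 0, 0, 0, 0, 0, 0, 0, 0.4, 0, 0, 0, 0, 0, 0.3, 0, 0, 0, 0, 0, 0.1, 0, 0, 0, 0, 0, 0.1, 0, 0, 0, 0, 0, 0, 0, 0, 0]' > path.dat && python3 shift.py path.dat; echo '[0, 0, 0, 0, 0, 0, 0, 0, 0, 0, 0, 0, 0, 0, 0, 0, 0, 0, 0, 0, -0.3, 0, 0, 0, 0, 0, -0.5, 0, 0, 0, 0, 0, -0.5, 0, 0, 0, 0, 0, -0.4, 0, 0, 0, 0, 0, 0, 0, 0, 0]' > path.dat && python3 shift.py path.dat 0.38;  python3 to.py 0.45 0.128 0.20 93.4
```

```text
time_s: 5.05
eef_pos: [0.3715, -0.3852, 0.0086]
orientation: [-0.001, 0.685, 0.729, 0.0]
wrist_force: [0.5, 0.1, -0.2]
opening: 0.215
grip_force: 39.5
time_s: 5.85
eef_pos: [0.374, -0.3884, 0.1855]
orientation: [0.006, 0.685, 0.728, -0.0]
wrist_force: [0.3, -0.8, -0.4]
opening: 0.381
grip_force: 0.0
at [ 0.374  -0.3884  0.1855] phi 93.45438916290455 tilt 0.666738877426315 world d [0.076  0.5164 0.0145] tool d [ 0.5107  0.1071 -0.0182]
rotvec tool [0.0075 0.0089 0.001 ] then tool d [ 0.5109  0.1065 -0.0145]
```

Scaled: 0.045 m is 0.45, 0.04 m is 0.4.

```bash
echo '[0.4, 0.2, -0.05, 0, 0, 0, 0.4, 0.2, -0.05, 0, 0, 0, 0.45, 0.15, -0.05, 0, 0, 0, 0.45, 0.15, 0, 0, 0, 0, 0.45, 0.1, 0, 0, 0, 0, 0.45, 0.1, 0, 0, 0, 0, 0.45, 0.1, 0, 0, 0, 0, 0.45, 0.07, 0, 0, 0, 0]' > path.dat && python3 shift.py path.dat 0.7 >/dev/null; echo '[0.4, 0, 0, 0, 0, 0, 0.4, 0, 0, 0, 0, 0, 0.4, 0, 0, 0, 0, 0, 0.4, 0, 0, 0, 0, 0, 0, 0, 0, 0, 0, 0, 0, 0, 0, 0, 0, 0]' > path.dat && python3 shift.py path.dat; python3 to.py 0.408 0.1265 0.1 93.4
python3 - <<'E'
from h import *
b=snap("scene")[160:260,320:460]; c=snap("top")[220:300,420:540]
cv2.imwrite("pics/g3.png",np.vstack([cv2.resize(b[:,:,::-1],(560,400)),cv2.resize(c[:,:,::-1],(300,200))[:,:].repeat(1,0) if 0 else cv2.copyMakeBorder(cv2.resize(c[:,:,::-1],(300,200)),0,0,0,260,0)]))
print(blobs(red(snap("scene")),10))
E
```

```text
time_s: 7.25
eef_pos: [0.4464, 0.1302, 0.1942]
orientation: [-0.0, 0.684, 0.729, -0.0]
wrist_force: [0.1, -0.5, 0.3]
opening: 0.698
grip_force: 0.0
at [0.4464 0.1302 0.1942] phi 93.64193570548102 tilt 0.055705033051832845 world d [-0.0384 -0.0037 -0.0942] tool d [-0.0012 -0.0385  0.0942]
rotvec tool [-0.0007  0.0007  0.0042] then tool d [-0.0014 -0.0386  0.0942]
[(np.int32(12), np.float64(541.1), np.float64(70.7), np.int32(538), np.int32(69), np.int32(7), np.int32(4)), (np.int32(28), np.float64(412.0), np.float64(208.3), np.int32(409), np.int32(205), np.int32(6), np.int32(8)), (np.int32(97), np.float64(257.6), np.float64(295.7), np.int32(252), np.int32(291), np.int32(13), np.int32(11)), (np.int32(457), np.float64(133.5), np.float64(404.9), np.int32(109), np.int32(378), np.int32(51), np.int32(53)), (np.int32(56), np.float64(185.9), np.float64(382.8), np.int32(181), np.int32(378), np.int32(10), np.int32(10)), (np.int32(528), np.float64(43.8), np.float64(453.3), np.int32(31), np.int32(441), np.int32(27), np.int32(27))]
```

View pics/g3.png

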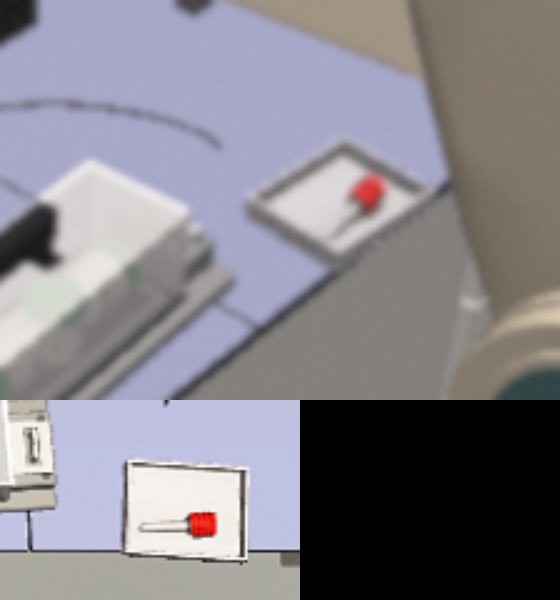

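The right pin lies in the tray (top crop, knob at (203,524)) and the tray has not moved. Now the left pin.

Scaled: 0.04 m is 0.4, 0.03 m is 0.3, 0.004 rad is 0.04.

```bash
echo '[-0.01, -0.2, 0, 0, 0, 0.04, 0, -0.19, 0, 0, 0, 0, 0, 0, 0.4, 0, 0, 0, 0, 0, 0.4, 0, 0, 0, 0, 0, 0.4, 0, 0, 0, 0, 0, 0.3, 0, 0, 0, 0, 0, 0.15, 0, 0, 0, 0, 0, 0, 0, 0, 0]' > path.dat && python3 shift.py path.dat; python3 to.py 0.408 0.1265 0.029 93.4;  python3 - <<'E'
from h import *
b=snap("scene")[250:330,200:320]
cv2.imwrite("pics/g4.png",cv2.resize(b[:,:,::-1],None,fx=4,fy=4))
E
```

```text
time_s: 8.2
eef_pos: [0.4072, 0.1245, 0.0297]
orientation: [-0.001, 0.687, 0.727, -0.002]
wrist_force: [-0.4, 0.1, -0.0]
opening: 0.7
grip_force: 0.0
at [0.4072 0.1245 0.0297] phi 93.21168192132117 tilt 0.26782192201436505 world d [ 0.0008  0.002  -0.0007] tool d [0.002  0.0009 0.0007]
rotvec tool [-0.0043  0.0019 -0.0033] then tool d [0.002  0.0009 0.0007]
```

View pics/g4.png

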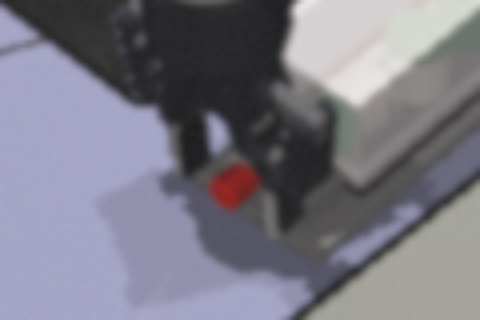

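The knob at (232,187) sits between the fingers. Closing and pulling +y (tool +x).

Scaled: 0.002 m is 0.02, 0.001 m is 0.01.

```bash
echo '[0.02, 0.01, 0, 0, 0, 0, 0, 0, 0, 0, 0, 0, 0, 0, 0, 0, 0, 0, 0, 0, 0, 0, 0, 0, 0, 0, 0, 0, 0, 0, 0, 0, 0, 0, 0, 0]' > path.dat && python3 shift.py path.dat 0 40; echo '[0.08, 0, 0, 0, 0, 0, 0.12, 0, 0, 0, 0, 0, 0.12, 0, 0, 0, 0, 0, 0.12, 0, 0, 0, 0, 0, 0.08, 0, 0, 0, 0, 0, 0, 0, 0, 0, 0, 0]' > path.dat && python3 shift.py path.dat;echo '[0, 0.1, -0.4, 0, 0, 0, 0, 0.1, -0.4, 0, 0, 0, 0, 0.1, -0.5, 0, 0, 0, 0, 0.1, -0.4, 0, 0, 0, 0, 0, 0, 0, 0, 0]' > path.dat && python3 shift.py path.dat;  python3 to.py 0.397 -0.349 0.20 93.4
```

```text
time_s: 8.85
eef_pos: [0.4097, 0.1285, 0.0318]
orientation: [0.001, 0.687, 0.727, 0.0]
wrist_force: [1.6, 0.0, 5.3]
opening: 0.211
grip_force: 39.3
time_s: 9.45
eef_pos: [0.4057, 0.1825, 0.0312]
orientation: [-0.0, 0.686, 0.728, 0.0]
wrist_force: [-1.1, 0.1, -0.3]
opening: 0.215
grip_force: 39.0
time_s: 9.95
eef_pos: [0.4499, 0.184, 0.205]
orientation: [0.002, 0.687, 0.726, 0.004]
wrist_force: [-0.0, 0.0, -1.1]
opening: 0.214
grip_force: 39.3
at [0.4499 0.184  0.205 ] phi 93.13679884683923 tilt 0.5566333759957635 world d [-0.0529 -0.533  -0.005 ] tool d [-0.5293 -0.082   0.0028]
rotvec tool [ 0.0093 -0.0027 -0.0046] then tool d [-0.5289 -0.0844  0.005 ]
```

Scaled: -0.045 m is -0.45, -0.04 m is -0.4.

```bash
echo '[-0.4, 0, 0, 0, 0, 0, -0.45, 0, 0, 0, 0, 0, -0.45, 0, 0, 0, 0, 0, -0.45, 0, 0, 0, 0, 0, -0.45, 0, 0, 0, 0, 0, -0.45, 0, 0, 0, 0, 0, -0.45, -0.05, 0, 0, 0, 0, -0.45, -0.1, 0, 0, 0, 0]' > path.dat && python3 shift.py path.dat >/dev/null; echo '[-0.45, -0.15, 0, 0, 0, 0, -0.45, -0.2, 0, 0, 0, 0, -0.45, -0.2, 0, 0, 0, 0, -0.35, -0.1, 0, 0, 0, 0, 0, 0, 0, 0, 0, 0, 0, 0, 0, 0, 0, 0]' > path.dat && python3 shift.py path.dat;  python3 - <<'E'
from h import *
b=snap("scene")[160:260,320:460]; c=snap("top")[200:300,400:540]
cv2.imwrite("pics/g5.png",np.vstack([cv2.resize(b[:,:,::-1],(420,300)),cv2.resize(c[:,:,::-1],(420,300))]))
E
python3 to.py 0.395 -0.346 0.10 93.4
```

```text
time_s: 11.35
eef_pos: [0.3946, -0.3463, 0.1998]
orientation: [-0.001, 0.688, 0.726, -0.001]
wrist_force: [0.5, 0.0, -0.6]
opening: 0.213
grip_force: 39.3
at [ 0.3959 -0.3445  0.2004] phi 93.37093717649202 tilt 0.07799753378699631 world d [-0.0009 -0.0015 -0.1004] tool d [-0.0015 -0.0009  0.1004]
rotvec tool [-0.0012 -0.0006 -0.0005] then tool d [-0.0014 -0.001   0.1004]
```

View pics/g5.png

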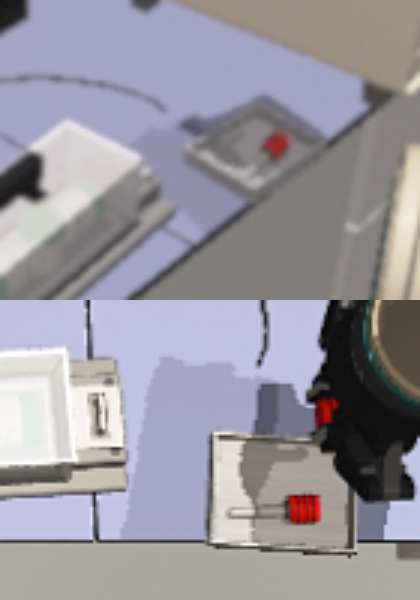

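```bash
echo '[-0.02, -0.01, 0.45, 0, 0, 0, 0, 0, 0.45, 0, 0, 0, 0, 0, 0.45, 0, 0, 0, 0, 0, 0.3, 0, 0, 0, 0, 0, 0.13, 0, 0, 0, 0, 0, 0, 0, 0, 0]' > path.dat && python3 shift.py path.dat; echo '[0, 0, 0, 0, 0, 0, 0, 0, 0, 0, 0, 0, 0, 0, 0, 0, 0, 0, 0, 0, -0.3, 0, 0, 0, 0, 0, -0.5, 0, 0, 0, 0, 0, -0.5, 0, 0, 0, 0, 0, -0.5, 0, 0, 0, 0, 0, 0, 0, 0, 0]' > path.dat && python3 shift.py path.dat 0.36; python3 to.py 0.4215 -0.075 0.21 93.4; python3 -c "
from h import *
for n in ('top','scene'): print(n,[(b[0],b[1],b[2]) for b in blobs(red(snap(n)),8) if 380<b[1]<520 and 190<b[2]<290])"
```

```text
time_s: 12.05
eef_pos: [0.3949, -0.3464, 0.0218]
orientation: [-0.001, 0.686, 0.728, -0.0]
wrist_force: [-0.5, 1.0, -0.2]
opening: 0.215
grip_force: 39.3
time_s: 12.85
eef_pos: [0.3989, -0.3503, 0.2102]
orientation: [0.007, 0.687, 0.727, -0.0]
wrist_force: [0.8, -0.4, -0.5]
opening: 0.362
grip_force: 0.0
at [ 0.3989 -0.3503  0.2102] phi 93.23740442208008 tilt 0.8126918901075563 world d [ 0.0226  0.2753 -0.0002] tool d [ 0.2736  0.0381 -0.0023]
rotvec tool [ 0.0096  0.0105 -0.0028] then tool d [0.2735 0.0389 0.0002]
top [(np.int32(77), np.float64(486.3), np.float64(256.8)), (np.int32(79), np.float64(501.0), np.float64(269.1))]
scene [(np.int32(39), np.float64(411.9), np.float64(207.4)), (np.int32(35), np.float64(395.5), np.float64(209.4))]
```

```bash
echo '[0.4, 0.06, 0, 0, 0, 0, 0.4, 0.06, 0, 0, 0, 0, 0.4, 0.06, 0, 0, 0, 0, 0.4, 0.06, 0, 0, 0, 0, 0.4, 0.06, 0, 0, 0, 0, 0.4, 0.06, 0, 0, 0, 0, 0.33, 0.03, 0, 0, 0, 0, 0, 0, 0, 0, 0, 0]' > path.dat && python3 shift.py path.dat 0.7; python3 to.py 0.4205 -0.075 0.15 93.4; python3 - <<'E'
from h import *
np.set_printoptions(precision=3,suppress=True)
print("pins",tri((395.5,209.4),(486.3,256.8)),tri((411.9,207.4),(501,269.1)))
for n,u in dict(cab0=(462,162),cab1=(476,178),cab2=(486,200),cab3=(487,220),kbl=(350,68),kbr=(533,57),mouse=(570,58),tape=(575,115),an1=(543,160),an2=(565,292),foot=(383,204),foot2=(273,204),dish=(173,271)).items(): print(n,onz("top",u,0.0))
im=cv2.imread("pics/top0.png")[90:230,410:570]
im2=cv2.imread("pics/scene0.png")[110:230,330:480]
cv2.imwrite("pics/b1.png",np.vstack([cv2.resize(im,(640,560))[:,:],])[:,:]);
cv2.imwrite("pics/b2.png",np.hstack([cv2.resize(im,(400,350)),cv2.resize(im2,(400,350))]))
E
```

```text
time_s: 13.75
eef_pos: [0.4176, -0.0687, 0.2021]
orientation: [-0.001, 0.684, 0.73, -0.0]
wrist_force: [0.3, 0.4, -0.4]
opening: 0.701
grip_force: 0.0
at [ 0.4176 -0.0687  0.2021] phi 93.73595056308703 tilt 0.12400987610260436 world d [ 0.0029 -0.0063 -0.0521] tool d [-0.0065  0.0025  0.0521]
rotvec tool [-0.0017 -0.0013  0.0059] then tool d [-0.0064  0.0025  0.0521]
pins (array([ 0.397, -0.354,  0.012]), np.float64(0.004898615045587597)) (array([ 0.368, -0.382,  0.018]), np.float64(0.00022749430996479015))
cab0 [ 0.609 -0.316  0.   ]
cab1 [ 0.572 -0.345  0.   ]
cab2 [ 0.522 -0.364  0.   ]
cab3 [ 0.478 -0.364  0.   ]
kbl [ 0.835 -0.072  0.   ]
kbr [ 0.855 -0.485  0.   ]
mouse [ 0.851 -0.566  0.   ]
tape [ 0.715 -0.567  0.   ]
an1 [ 0.612 -0.491  0.   ]
an2 [ 0.322 -0.516  0.   ]
foot [ 0.515 -0.142  0.   ]
foot2 [0.516 0.099 0.   ]
dish [0.369 0.31  0.   ]
```

View pics/b2.png

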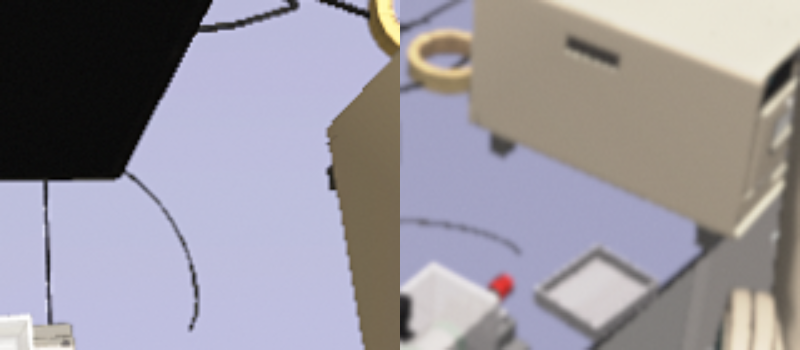

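Pins are both in the tray: triangulated at (0.397,−0.354) and (0.368,−0.382). The picture shows a free strip behind the tray between the thin cable (y ≥ −0.366) and the analyser, so the cover will go there at about (0.622, −0.418), turned along x.

```bash
echo '[-0.06, 0.02, 0.3, 0, 0, 0.06, 0, 0, 0.35, 0, 0, 0, 0, 0, 0.3, 0, 0, 0, 0, 0, 0.13, 0, 0, 0, 0, 0, 0, 0, 0, 0, 0, 0, 0, 0, 0, 0]' > path.dat && python3 shift.py path.dat; echo '[0, 0, 0, 0, 0, 0, 0, 0, 0, 0, 0, 0, 0, 0, 0, 0, 0, 0, 0, 0, 0, 0, 0, 0, 0, 0, 0, 0, 0, 0, 0, 0, 0, 0, 0, 0]' > path.dat && python3 shift.py path.dat 0 90;  python3 to.py 0.4205 -0.075 0.093 93.4
```

```text
time_s: 14.35
eef_pos: [0.42, -0.0796, 0.0942]
orientation: [-0.0, 0.689, 0.725, -0.001]
wrist_force: [-0.8, -0.0, 0.1]
opening: 0.697
grip_force: 0.0
time_s: 14.95
eef_pos: [0.4212, -0.0796, 0.0952]
orientation: [0.001, 0.689, 0.725, -0.0]
wrist_force: [0.5, -0.3, 6.4]
opening: 0.171
grip_force: 88.0
at [ 0.4212 -0.0796  0.0952] phi 92.90604707881896 tilt 0.1079471488816936 world d [-0.0007  0.0046 -0.0022] tool d [ 0.0047 -0.0005  0.0022]
rotvec tool [ 0.0007  0.0018 -0.0086] then tool d [ 0.0047 -0.0004  0.0022]
```

Scaled: -0.015 m is -0.15, -0.01 m is -0.1.

```bash
echo '[0, 0, -0.1, 0, 0, 0, 0, 0, -0.1, 0, 0, 0, 0, 0, -0.1, 0, 0, 0, 0, 0, -0.1, 0, 0, 0, 0, 0, -0.15, 0, 0, 0, 0, 0, -0.15, 0, 0, 0, 0, 0, -0.15, 0, 0, 0, 0, 0, -0.15, 0, 0, 0]' > path.dat && python3 shift.py path.dat; echo '[0, 0, -0.2, 0, 0, 0, 0, 0, -0.2, 0, 0, 0, 0, 0, -0.2, 0, 0, 0, 0, 0, -0.2, 0, 0, 0, 0, 0, -0.2, 0, 0, 0, 0, 0, -0.2, 0, 0, 0, 0, 0, 0, 0, 0, 0, 0, 0, 0, 0, 0, 0]' > path.dat && python3 shift.py path.dat; python3 to.py 0.4 -0.37 0.32 93.4
```

```text
time_s: 15.75
eef_pos: [0.4204, -0.0792, 0.1958]
orientation: [0.0, 0.689, 0.725, -0.001]
wrist_force: [0.2, -0.3, -3.0]
opening: 0.171
grip_force: 88.0
time_s: 16.55
eef_pos: [0.4202, -0.0793, 0.3145]
orientation: [0.0, 0.689, 0.725, -0.001]
wrist_force: [-0.6, -0.2, -3.1]
opening: 0.17
grip_force: 88.3
at [ 0.4202 -0.0793  0.3145] phi 92.9104284239617 tilt 0.09237116367899634 world d [-0.0202 -0.2907  0.0055] tool d [-0.2893 -0.035  -0.005 ]
rotvec tool [-0.0007  0.0015 -0.0085] then tool d [-0.289  -0.0374 -0.0055]
```

Weight (3 N) is on the gripper, so the cover is lifted. Next: translate to (0.40, −0.37), then turn.

The rows are not in the units I measure in: shifts go in units of 100 mm and turns go in units of 0.1 rad. I convert before sending: -0.045 m is -0.45, -0.035 m is -0.35.

```bash
echo '[-0.2, -0.03, 0, 0, 0, 0, -0.35, -0.05, 0, 0, 0, 0, -0.45, -0.05, 0, 0, 0, 0, -0.45, -0.06, 0, 0, 0, 0, -0.45, -0.06, 0, 0, 0, 0, -0.45, -0.06, 0, 0, 0, 0, -0.35, -0.04, 0, 0, 0, 0, -0.2, -0.02, 0, 0, 0, 0]' > path.dat && python3 shift.py path.dat; echo '[0, 0, 0, 0, 0, 0.6, 0, 0, 0, 0, 0, 1.2, 0, 0, 0, 0, 0, 1.4, 0, 0, 0, 0, 0, 1.4, 0, 0, 0, 0, 0, 1.4, 0, 0, 0, 0, 0, 1.4, 0, 0, 0, 0, 0, 1.4, 0, 0, 0, 0, 0, 1.4]' > path.dat && python3 shift.py path.dat;  echo '[0, 0, 0, 0, 0, 1.4, 0, 0, 0, 0, 0, 1.4, 0, 0, 0, 0, 0, 1.4, 0, 0, 0, 0, 0, 1.2, 0, 0, 0, 0, 0, 0.6, 0, 0, 0, 0, 0, 0, 0, 0, 0, 0, 0, 0]' > path.dat && python3 shift.py path.dat; python3 to.py 0.622 -0.418 0.32 0
```

```text
time_s: 17.35
eef_pos: [0.3964, -0.3739, 0.3127]
orientation: [-0.001, 0.69, 0.724, -0.001]
wrist_force: [0.6, 0.7, -3.3]
opening: 0.173
grip_force: 88.1
time_s: 18.15
eef_pos: [0.3978, -0.3699, 0.313]
orientation: [-0.001, 0.956, 0.294, -0.001]
wrist_force: [-0.3, -0.4, -3.2]
opening: 0.171
grip_force: 88.2
time_s: 18.85
eef_pos: [0.3982, -0.3701, 0.3138]
orientation: [-0.0, 1.0, 0.002, -0.001]
wrist_force: [-0.1, 0.7, -2.6]
opening: 0.167
grip_force: 88.1
at [ 0.3982 -0.3701  0.3138] phi 0.2205081898176082 tilt 0.1364590401301985 world d [ 0.2238 -0.0479  0.0062] tool d [ 0.2236  0.0488 -0.0068]
rotvec tool [-0.0005  0.0023  0.0038] then tool d [ 0.2238  0.0479 -0.0062]
```

Scaled: 0.035 m is 0.35, 0.03 m is 0.3, 0.004 rad is 0.04.

```bash
echo '[0.2, 0.05, 0, 0, 0, 0, 0.3, 0.06, 0, 0, 0, 0, 0.35, 0.08, 0, 0, 0, 0, 0.35, 0.08, 0, 0, 0, 0, 0.35, 0.08, 0, 0, 0, 0, 0.35, 0.08, 0, 0, 0, 0, 0.2, 0.05, 0, 0, 0, 0, 0.1, 0, 0, 0, 0, 0.04]' > path.dat && python3 shift.py path.dat; echo '[0, 0, 0, 0, 0, 0, 0, 0, 0, 0, 0, 0]' > path.dat && python3 shift.py path.dat >/dev/null; python3 to.py 0.617 -0.418 0.10 0;  python3 -c "
from h import *
for n in ('top','scene'): print(n,[(b[0],b[1],b[2]) for b in blobs(red(snap(n,'d'+n)),8) if 380<b[1]<520 and 190<b[2]<290])
cv2.imwrite('pics/d.png',np.hstack([cv2.resize(cv2.imread('pics/d%s.png'%n),(400,300)) for n in ('top','scene')]))"
```

```text
time_s: 19.65
eef_pos: [0.6204, -0.418, 0.3125]
orientation: [-0.0, 1.0, 0.0, -0.001]
wrist_force: [-0.9, -0.2, -3.6]
opening: 0.17
grip_force: 88.1
at [ 0.618  -0.4181  0.3138] phi -0.0780720284624817 tilt 0.13876653535116107 world d [-0.001   0.0001 -0.2138] tool d [-0.0005 -0.0001  0.2138]
rotvec tool [ 0.      0.0024 -0.0014] then tool d [-0.001  -0.0001  0.2138]
top []
scene [(np.int32(46), np.float64(396.4), np.float64(208.7)), (np.int32(40), np.float64(411.9), np.float64(207.5))]
```

View pics/d.png

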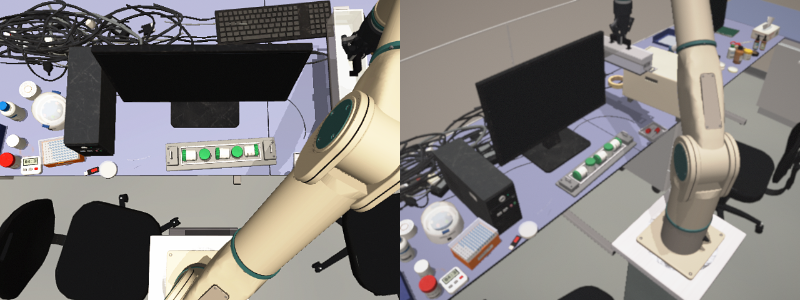

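The lane and its jars are now in the open, the tray has not moved, and the strip under the cover is clear. Lowering, with bench contact expected at TCP z ≈ 0.083.

Scaled: 0.04 m is 0.4, 0.02 m is 0.2.

```bash
echo '[0, 0, 0.2, 0, 0, 0, 0, 0, 0.4, 0, 0, 0, 0, 0, 0.4, 0, 0, 0, 0, 0, 0.4, 0, 0, 0, 0, 0, 0.4, 0, 0, 0, 0, 0, 0.2, 0, 0, 0, 0, 0, 0.1, 0, 0, 0, 0, 0, 0, 0, 0, 0]' > path.dat && python3 shift.py path.dat; echo '[0, 0, 0.05, 0, 0, 0, 0, 0, 0.05, 0, 0, 0, 0, 0, 0.05, 0, 0, 0, 0, 0, 0.04, 0, 0, 0, 0, 0, 0, 0, 0, 0]' > path.dat && python3 shift.py path.dat
```

```text
time_s: 20.75
eef_pos: [0.6181, -0.4099, 0.1025]
orientation: [-0.006, 1.0, 0.001, -0.002]
wrist_force: [-1.0, 12.7, -6.5]
opening: 0.17
grip_force: 94.2
time_s: 21.25
eef_pos: [0.6187, -0.4099, 0.0844]
orientation: [-0.005, 1.0, 0.001, -0.002]
wrist_force: [0.6, 13.5, -5.9]
opening: 0.167
grip_force: 94.1
```

A 13 N sideways force means something is rubbing the analyser. I'll ease up and move 12 mm away from it.

Scaled: -0.005 m is -0.05, -0.004 m is -0.04.

```bash
echo '[0, -0.04, -0.05, 0, 0, 0, 0, -0.05, -0.05, 0, 0, 0, 0, -0.03, 0, 0, 0, 0, 0, 0, 0, 0, 0, 0, 0, 0, 0, 0, 0, 0]' > path.dat && python3 shift.py path.dat; python3 to.py 0.617 -0.408 0.083 0
```

```text
time_s: 21.75
eef_pos: [0.6183, -0.4074, 0.0962]
orientation: [0.001, 1.0, -0.001, -0.0]
wrist_force: [-0.3, -0.6, -3.3]
opening: 0.171
grip_force: 93.3
at [ 0.6183 -0.4074  0.0962] phi -0.16355339919610784 tilt 0.12062751432998907 world d [-0.0013 -0.0006 -0.0132] tool d [-0.0013  0.0006  0.0132]
rotvec tool [ 0.0021  0.0003 -0.0029] then tool d [-0.0013  0.0006  0.0132]
```

Scaled: 0.004 m is 0.04, -0.003 m is -0.03.

```bash
echo '[0, -0.03, 0.04, 0, 0, 0, 0, 0, 0.04, 0, 0, 0, 0, 0, 0.04, 0, 0, 0, 0, 0, 0.02, 0, 0, 0, 0, 0, 0, 0, 0, 0, 0, 0, 0, 0, 0, 0]' > path.dat && python3 shift.py path.dat
```

```text
time_s: 22.35
eef_pos: [0.6184, -0.4036, 0.0833]
orientation: [0.001, 1.0, -0.001, -0.0]
wrist_force: [-2.8, 1.6, 8.0]
opening: 0.168
grip_force: 95.1
```

```bash
echo '[0, 0, -0.01, 0, 0, 0, 0, 0, 0, 0, 0, 0, 0, 0, 0, 0, 0, 0, 0, 0, -0.1, 0, 0, 0, 0, 0, -0.3, 0, 0, 0, 0, 0, -0.5, 0, 0, 0, 0, 0, -0.5, 0, 0, 0, 0, 0, -0.5, 0, 0, 0]' > path.dat && python3 shift.py path.dat 0.36 40; echo '[0, 0, -0.4, 0, 0, 0, -0.4, 0, 0, 0, 0, -1.4, -0.4, 0, 0, 0, 0, -1.4, -0.4, 0, 0, 0, 0, -1.4, 0, 0, 0, 0, 0, 0]' > path.dat && python3 shift.py path.dat; python3 - <<'E'
from h import *
im=snap("top","e"); sc=snap("scene","es")
def green(im):
    h=cv2.cvtColor(im,cv2.COLOR_RGB2HSV); return (abs(h[...,0].astype(int)-65)<20)&(h[...,1]>100)&(h[...,2]>60)
for n,i in(("top",im),("scene",sc)): print(n,[tuple(float(v) for v in b) for b in blobs(green(i),20) if 200<b[1]<480 and 180<b[2]<320])
cv2.imwrite("pics/e2.png",np.vstack([cv2.resize(im[200:290,240:560,::-1],(800,225)),cv2.resize(sc[130:320,240:490,::-1],(494,375))[:, :].copy() if 0 else cv2.copyMakeBorder(cv2.resize(sc[130:320,240:490,::-1],(494,375)),0,0,0,306,0)]))
E
```

```text
time_s: 23.15
eef_pos: [0.6186, -0.4032, 0.2755]
orientation: [0.001, 1.0, -0.001, 0.0]
wrist_force: [1.3, -0.1, 0.6]
opening: 0.358
grip_force: 0.0
time_s: 23.65
eef_pos: [0.494, -0.4239, 0.3141]
orientation: [0.002, 0.979, 0.205, -0.003]
wrist_force: [0.3, -1.0, -1.1]
opening: 0.366
grip_force: 0.0
top [(96.0, 409.8, 239.5, 407.0, 231.0, 7.0, 18.0), (248.0, 379.1, 242.1, 371.0, 234.0, 18.0, 18.0), (101.0, 347.6, 244.9, 345.0, 236.0, 6.0, 19.0), (248.0, 326.7, 246.0, 318.0, 238.0, 18.0, 17.0), (93.0, 294.0, 248.3, 291.0, 240.0, 7.0, 18.0)]
scene [(20.0, 349.8, 223.4, 345.0, 220.0, 9.0, 9.0), (115.0, 332.9, 234.7, 327.0, 230.0, 13.0, 11.0), (262.0, 308.9, 256.7, 297.0, 248.0, 25.0, 17.0), (114.0, 282.6, 280.3, 277.0, 274.0, 12.0, 14.0)]
```

View pics/e2.png

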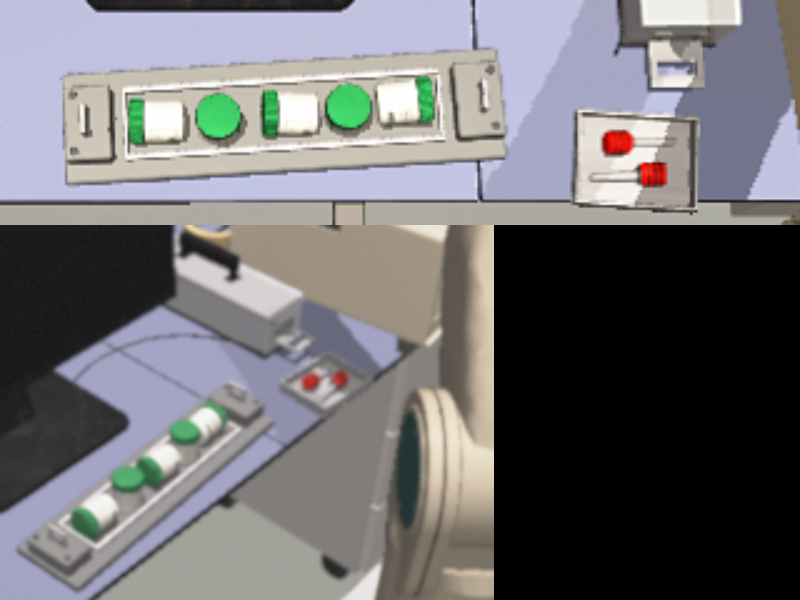

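The view shows the cover upright on the bench behind the tray and both pins in the tray. In the lane, the tipped lids are at top px (294,248) and (348,245) facing +y and (410,240) facing −y, with standing jars at (327,246) and (379,242).

```bash
cat > lane.py <<'E'
from h import *
np.set_printoptions(precision=4,suppress=True)
def green(im):
    h=cv2.cvtColor(im,cv2.COLOR_RGB2HSV); return (abs(h[...,0].astype(int)-65)<20)&(h[...,1]>100)&(h[...,2]>60)
C=np.array([0.420,-0.0741]);th=np.radians(3.37);Y=np.array([-np.sin(th),np.cos(th)]);X=np.array([np.cos(th),np.sin(th)])
def lane(p): return np.array([(p[:2]-C)@X,(p[:2]-C)@Y])
def world(x,y,z): return np.r_[C+X*x+Y*y,z]
E
python3 - <<'E'
from lane import *
im=cv2.imread("pics/e.png")[:,:,::-1]
for b in blobs(green(im),20):
    if 230<b[1]<440 and 220<b[2]<270:
        z=.058 if b[0]>180 else .045
        p=onz("top",b[1:3],z); print(b[0],p,"lane mm",lane(p)*1000)
# rail check: bright rail ends/corners from crop e2 (x/2.5+240,y/2.5+200), z .02
for u in ((124,88),(128,160),(438,70),(443,140)): print("rail",lane(onz("top",(u[0]/2.5+240,u[1]/2.5+200),.02))*1000)
# two-view check of standing lid S2 and A lid heights
print(tri((332.9,234.7),(379.1,242.1)),tri((282.6,280.3),(294,248.3)))
# jar ends (white body base ends) from crop
for n,u in dict(Abase=(186,120),Bbase=(319,114),Cbase=(377,104),Alid=(128,121),Blid=(263,114),Clid=(434,100)).items(): print(n,lane(onz("top",(u[0]/2.5+240,u[1]/2.5+200),.040))*1000)
E
```

```text
96 [ 0.4261 -0.1919  0.045 ] lane mm [  -0.8305 -117.9144]
248 [ 0.4182 -0.1276  0.058 ] lane mm [ -4.937  -53.2679]
101 [ 0.4152 -0.0633  0.045 ] lane mm [-4.1833 11.026 ]
248 [ 0.4104 -0.0204  0.058 ] lane mm [-6.3809 54.1929]
93 [0.4084 0.0477 0.045 ] lane mm [ -4.4377 122.2473]
rail [ 29.4198 132.04  ]
rail [-32.7583 131.469 ]
rail [  28.2818 -134.8566]
rail [ -32.0373 -133.7513]
(array([ 0.4204, -0.1277,  0.0505]), np.float64(0.0016038970765538223)) (array([0.4114, 0.0491, 0.0322]), np.float64(0.001408998387794236))
Abase [-5.4559 80.1801]
Bbase [ -7.2586 -30.4231]
Cbase [ -1.807  -79.0226]
Alid [ -3.2995 128.4318]
Blid [-4.3647 15.9679]
Clid [  -1.3754 -126.3448]
```

```bash
cat > tl.py <<'E'
import sys; from lane import *
# lane x y z (mm) of jar grip point, tilt deg about tool y, e mm (TCP beyond grip point)
x,y,z,t,e=[float(v) for v in sys.argv[1:6]]; p,M,s=pose()
f=np.radians(93.37); N=np.c_[[np.cos(f),np.sin(f),0],[np.sin(f),-np.cos(f),0],[0,0,-1]]@R.from_euler("y",t,degrees=True).as_matrix()
T=world(x/1e3,y/1e3,z/1e3)+N[:,2]*e/1e3; d=T-p
print("now grip lane mm",np.r_[lane(p-M[:,2]*e/1e3),p[2]-M[2,2]*e/1e3]*1000,"joints",s["joints"].round(2))
print("target TCP",T,"rotvec",R.from_matrix(M.T@N).as_rotvec(),"d now-tool",M.T@d,"d target-tool",N.T@d)
E
python3 tl.py -4 122 180 0 8
```

```text
now grip lane mm [  59.2247 -350.6688  321.9914] joints [ 0.86  0.58 -0.37  1.39  0.21  1.21 -0.68]
target TCP [0.4088 0.0475 0.172 ] rotvec [ 0.0015  0.0016 -1.2151] d now-tool [ 0.1054 -0.4654  0.141 ] d target-tool [ 0.4727 -0.0632  0.142 ]
```

Scaled: -0.15 rad is -1.5.

```bash
echo '[0, 0, 0, 0, 0, -1.5, 0, 0, 0, 0, 0, -1.5, 0, 0, 0, 0, 0, -1.5, 0, 0, 0, 0, 0, -1.5, 0, 0, 0, 0, 0, -1.5, 0, 0, 0, 0, 0, -1.5, 0, 0, 0, 0, 0, -1.5, 0, 0, 0, 0, 0, -1.5]' > path.dat && python3 shift.py path.dat 0.6 >/dev/null; echo '[0.45, 0, 0.05, 0, 0, -0.15, 0.45, 0, 0.1, 0, 0, 0, 0.45, 0, 0.1, 0, 0, 0, 0.45, 0, 0.2, 0, 0, 0, 0.45, -0.1, 0.2, 0, 0, 0, 0.45, -0.1, 0.2, 0, 0, 0, 0.45, -0.1, 0.2, 0, 0, 0, 0.45, -0.1, 0.2, 0, 0, 0]' > path.dat && python3 shift.py path.dat >/dev/null; echo '[0.45, -0.1, 0.1, 0, 0, 0, 0.45, -0.1, 0.1, 0, 0, 0, 0.2, 0, 0, 0, 0, 0, 0, 0, 0, 0, 0, 0, 0, 0, 0, 0, 0, 0]' > path.dat && python3 shift.py path.dat; python3 tl.py -4 122 180 -35 8
```

```text
time_s: 25.85
eef_pos: [0.4133, 0.0457, 0.1681]
orientation: [0.0, 0.684, 0.729, -0.0]
wrist_force: [0.1, -0.5, -0.6]
opening: 0.602
grip_force: 0.0
now grip lane mm [  0.3674 119.967  176.0838] joints [ 0.28  0.47 -0.63  2.19  0.49  0.61 -0.64]
target TCP [0.4091 0.0429 0.1734] rotvec [ 0.0018 -0.61    0.0048] d now-tool [-0.0025 -0.0044 -0.0054] d target-tool [-0.0052 -0.0044 -0.0029]
```

Scaled: 0.15 rad is 1.5.

```bash
echo '[0, 0, 0, 0, 1.5, 0, 0, 0, 0, 0, 1.5, 0, 0, 0, 0, 0, 1.5, 0, 0, 0, 0, 0, 1.5, 0, 0, 0, 0, 0, 1.5, 0, 0, 0, 0, 0, 0.35, 0, 0, 0, 0, 0, 0, 0, 0, 0, 0, 0, 0, 0]' > path.dat && python3 shift.py path.dat; python3 tl.py -4 111 176 45 8; echo '[0, 0, 0, 0, -1.5, 0, 0, 0, 0, 0, -1.5, 0, 0, 0, 0, 0, -1.5, 0, 0, 0, 0, 0, -1.5, 0, 0, 0, 0, 0, -1.5, 0, 0, 0, 0, 0, -1.5, 0, 0, 0, 0, 0, -1.5, 0, 0, 0, 0, 0, -1.5, 0]' > path.dat && python3 shift.py path.dat>/dev/null; echo '[0, 0, 0, 0, -1.5, 0, 0, 0, 0, 0, -0.45, 0, 0, 0, 0, 0, 0, 0, 0, 0, 0, 0, 0, 0]' > path.dat && python3 shift.py path.dat; python3 tl.py -4 122 80 -35 8
```

```text
time_s: 26.65
eef_pos: [0.4121, 0.0441, 0.167]
orientation: [-0.27, 0.637, 0.676, 0.251]
wrist_force: [-0.4, 0.3, 0.3]
opening: 0.599
grip_force: 0.0
now grip lane mm [ -0.8573 112.9818 172.802 ] joints [ 1.05  0.94 -1.12  2.12  0.12  0.64  0.06]
target TCP [0.4091 0.0421 0.1703] rotvec [-0.0046  0.0296 -0.0016] d now-tool [ 0.001  -0.0031 -0.0037] d target-tool [ 0.0011 -0.0031 -0.0037]
time_s: 27.85
eef_pos: [0.4099, 0.0457, 0.1656]
orientation: [0.198, 0.655, 0.703, -0.193]
wrist_force: [0.6, -0.5, -0.2]
opening: 0.598
grip_force: 0.0
now grip lane mm [ -3.0282 124.3975 172.4185] joints [-0.38  0.58 -0.3   2.13  0.77  0.98 -1.19]
target TCP [0.4091 0.0429 0.0734] rotvec [-0.0066 -0.0505  0.013 ] d now-tool [0.0467 0.0002 0.0795] d target-tool [ 0.0506 -0.0009  0.0771]
```

```bash
echo '[0.17, 0, 0.25, 0, -0.5, 0.12, 0.17, 0, 0.26, 0, 0, 0, 0.17, 0, 0.26, 0, 0, 0, 0.08, 0, 0.12, 0, 0, 0, 0, 0, 0, 0, 0, 0, 0, 0, 0, 0, 0, 0]' > path.dat && python3 shift.py path.dat;  python3 tl.py -4 122 31 -35 8
```

```text
time_s: 28.45
eef_pos: [0.4091, 0.0426, 0.0588]
orientation: [0.216, 0.656, 0.692, -0.21]
wrist_force: [-0.3, -0.6, 0.3]
opening: 0.604
grip_force: 0.0
now grip lane mm [ -3.9703 121.7488  65.3396] joints [-0.47  0.81 -0.21  2.16  0.95  0.83 -1.47]
target TCP [0.4091 0.0429 0.0244] rotvec [-0.01    0.0006 -0.0016] d now-tool [0.0199 0.0003 0.028 ] d target-tool [0.0199 0.0001 0.028 ]
```

Scaled: 0.01 m is 0.1, 0.008 m is 0.08.

```bash
echo '[0.07, 0, 0.1, 0, 0, 0, 0.07, 0, 0.1, 0, 0, 0, 0.06, 0, 0.08, 0, 0, 0, 0, 0, 0, 0, 0, 0, 0, 0, 0, 0, 0, 0]' > path.dat && python3 shift.py path.dat; echo '[0, 0, 0, 0, 0, 0, 0, 0, 0, 0, 0, 0, 0, 0, 0, 0, 0, 0, 0, 0, 0, 0, 0, 0]' > path.dat && python3 shift.py path.dat 0 30;  python3 tl.py -4 122 31 -35 8
```

```text
time_s: 28.95
eef_pos: [0.4082, 0.0437, 0.0231]
orientation: [0.216, 0.655, 0.693, -0.211]
wrist_force: [-0.4, 0.1, 0.5]
opening: 0.6
grip_force: 0.0
time_s: 29.35
eef_pos: [0.4085, 0.0438, 0.0235]
orientation: [0.216, 0.655, 0.693, -0.21]
wrist_force: [0.3, -0.5, 1.0]
opening: 0.43
grip_force: 30.1
now grip lane mm [ -4.4574 122.9612  30.0817] joints [-0.49  0.89 -0.18  2.16  1.01  0.78 -1.54]
target TCP [0.4091 0.0429 0.0244] rotvec [-0.0094  0.001   0.0007] d now-tool [-0.0013  0.0005 -0.0002] d target-tool [-0.0013  0.0005 -0.0002]
```

Gripped on the lid. Lift and rotate 80°.

Scaled: -0.028 m is -0.28, -0.02 m is -0.2.

```bash
echo '[-0.06, 0, -0.08, 0, 0, 0, -0.15, 0, -0.2, 0, 0, 0, -0.2, 0, -0.28, 0, 0, 0, -0.2, 0, -0.28, 0, 0, 0, 0, 0, 0, 0, 0, 0]' > path.dat && python3 shift.py path.dat 0 45; echo '[0, 0, 0, 0, 1.2, 0, 0, 0, 0, 0, 1.4, 0, 0, 0, 0, 0, 1.4, 0, 0, 0, 0, 0, 1.4, 0, 0, 0, 0, 0, 1.4, 0, 0, 0, 0, 0, 1.4, 0, 0, 0, 0, 0, 1.4, 0, 0, 0, 0, 0, 1.4, 0]' > path.dat && python3 shift.py path.dat >/dev/null; echo '[0, 0, 0, 0, 1.4, 0, 0, 0, 0, 0, 1.4, 0, 0, 0, 0, 0, 0.3, 0, 0, 0, 0, 0, 0, 0, 0, 0, 0, 0, 0, 0]' > path.dat && python3 shift.py path.dat; python3 tl.py -3 110 90 45 8
```

```text
time_s: 29.85
eef_pos: [0.4108, 0.0425, 0.1307]
orientation: [0.217, 0.656, 0.692, -0.207]
wrist_force: [0.2, 0.3, -1.5]
opening: 0.422
grip_force: 45.1
time_s: 31.15
eef_pos: [0.4081, 0.0432, 0.1266]
orientation: [-0.274, 0.639, 0.674, 0.251]
wrist_force: [-0.5, 1.4, -0.2]
opening: 0.422
grip_force: 45.2
now grip lane mm [ -4.8975 112.2933 132.4073] joints [ 1.05  1.04 -1.11  2.14  0.26  0.59 -0.03]
target TCP [0.4102 0.0412 0.0843] rotvec [-0.0081  0.0248 -0.0096] d now-tool [-0.0307  0.0025  0.0291] d target-tool [-0.0314  0.002   0.0284]
```

Scaled: 0.002 m is 0.02, -0.014 m is -0.14, 0.025 rad is 0.25.

```bash
echo '[-0.1, 0.02, 0.12, 0, 0.25, 0, -0.14, 0, 0.14, 0, 0, 0, -0.11, 0, 0.11, 0, 0, 0, 0, 0, 0, 0, 0, 0, 0, 0, 0, 0, 0, 0]' > path.dat && python3 shift.py path.dat; python3 tl.py -4 115 56 45 8
```

```text
time_s: 31.65
eef_pos: [0.4097, 0.0443, 0.0758]
orientation: [-0.283, 0.636, 0.67, 0.259]
wrist_force: [-0.1, -0.2, -0.7]
opening: 0.424
grip_force: 45.2
now grip lane mm [ -3.2143 113.0891  81.4964] joints [ 1.02  1.14 -1.03  2.14  0.32  0.53 -0.  ]
target TCP [0.4089 0.0461 0.0503] rotvec [-0.0077 -0.0012 -0.0096] d now-tool [-0.0167 -0.0004  0.0194] d target-tool [-0.0167 -0.0007  0.0194]
```

```bash
echo '[-0.07, 0, 0.09, 0, 0, 0, -0.06, 0, 0.07, 0, 0, 0, -0.03, 0, 0.03, 0, 0, 0, 0, 0, 0, 0, 0, 0, 0, 0, 0, 0, 0, 0]' > path.dat && python3 shift.py path.dat; python3 tl.py -4 115 56 45 8
```

```text
time_s: 32.15
eef_pos: [0.4093, 0.0458, 0.0503]
orientation: [-0.283, 0.637, 0.669, 0.26]
wrist_force: [0.1, 1.0, -1.2]
opening: 0.426
grip_force: 45.2
now grip lane mm [ -3.5866 114.6284  55.9288] joints [ 1.    1.18 -0.99  2.14  0.35  0.49  0.01]
target TCP [0.4089 0.0461 0.0503] rotvec [-0.0065 -0.0035 -0.0123] d now-tool [ 0.0003 -0.0004  0.0002] d target-tool [ 0.0003 -0.0004  0.0002]
```

Scaled: -0.001 m is -0.01, 0.001 m is 0.01.

```bash
echo '[-0.01, 0, 0.01, 0, 0, 0, 0, 0, 0, 0, 0, 0, 0, 0, 0, 0, 0, 0]' > path.dat && python3 shift.py path.dat; echo '[-0.01, 0, 0.01, 0, 0, 0, 0, 0, 0, 0, 0, 0, 0, 0, 0, 0, 0, 0]' > path.dat && python3 shift.py path.dat
```

```text
time_s: 32.45
eef_pos: [0.4093, 0.0457, 0.0489]
orientation: [-0.283, 0.637, 0.669, 0.26]
wrist_force: [0.6, -0.9, -0.1]
opening: 0.42
grip_force: 45.2
time_s: 32.75
eef_pos: [0.4094, 0.0457, 0.0475]
orientation: [-0.283, 0.637, 0.669, 0.26]
wrist_force: [-0.2, -1.0, 0.3]
opening: 0.422
grip_force: 45.3
```

Scaled: -0.03 m is -0.3, 0.02 m is 0.2.

```bash
echo '[0, 0, 0, 0, 0, 0, 0, 0, 0, 0, 0, 0, 0, 0, 0, 0, 0, 0, 0.05, 0, -0.15, 0, 0, 0, 0.2, 0, -0.3, 0, 0, 0, 0.2, 0, -0.3, 0, 0, 0, 0.2, 0, -0.3, 0, 0, 0, 0, 0, 0, 0, 0, 0]' > path.dat && python3 shift.py path.dat 0.56;  cat > see.py <<'E'
from lane import *
for n in ("top","scene"):
    im=snap(n,"see"+n)
    for b in blobs(green(im),15):
        p=onz(n,b[1:3],.058); l=lane(p)*1000
        if abs(l[0])<45 and abs(l[1])<150: print(n,b[0],b[1:3],"lane@58",l,"bbox",b[5],b[6])
    print(n,"red",[(b[0],b[1],b[2]) for b in blobs(red(im),8) if 380<b[1]<520 and 190<b[2]<290])
E
python3 see.py
```

```text
time_s: 33.55
eef_pos: [0.4145, 0.0165, 0.1707]
orientation: [-0.28, 0.637, 0.669, 0.261]
wrist_force: [0.6, -0.1, 0.1]
opening: 0.563
grip_force: 0.0
top 96 (np.float64(409.8), np.float64(239.5)) lane@58 [  -3.4382 -116.1224] bbox 7 18
top 233 (np.float64(379.1), np.float64(242.5)) lane@58 [ -5.7695 -53.205 ] bbox 19 17
top 223 (np.float64(300.0), np.float64(247.5)) lane@58 [ -6.1025 108.9698] bbox 17 18
top 26 (np.float64(333.2), np.float64(248.2)) lane@58 [-11.7869  41.1854] bbox 5 7
top red [(np.int32(80), np.float64(492.8), np.float64(259.8)), (np.int32(72), np.float64(506.6), np.float64(272.2))]
scene 15 (np.float64(350.1), np.float64(223.9)) lane@58 [ -14.177  -104.4397] bbox 8 8
scene 111 (np.float64(333.0), np.float64(234.8)) lane@58 [ -7.7803 -46.0328] bbox 13 11
scene 267 (np.float64(308.5), np.float64(256.7)) lane@58 [-12.8774  49.079 ] bbox 25 17
scene 156 (np.float64(288.1), np.float64(270.8)) lane@58 [ -8.1392 112.5284] bbox 15 13
scene red [(np.int32(44), np.float64(400.7), np.float64(208.2)), (np.int32(31), np.float64(416.4), np.float64(206.8))]
```

Jar A stands at lane y ≈ 109. The tray with the pins was knocked about 13 mm, and both pins are still in it. Next is the jar at the −y end.

```bash
python3 tl.py -1.5 -119 130 35 8
```

```text
now grip lane mm [ -2.1146  85.4204 173.2568] joints [ 1.13  1.01 -1.18  2.08  0.2   0.73  0.01]
target TCP [ 0.4252 -0.1884  0.1234] rotvec [-0.0067 -0.1761 -0.0113] d now-tool [-0.1763  0.0021 -0.1144] d target-tool [-0.1937  0.0007 -0.0817]
```

Scaled: -0.04 m is -0.4, -0.037 m is -0.37, -0.1 rad is -1.

```bash
echo '[0, 0, 0, 0, -1, -0.1, 0, 0, 0, 0, -0.76, 0, -0.35, 0, -0.2, 0, 0, 0, -0.4, 0, -0.2, 0, 0, 0, -0.4, 0, -0.2, 0, 0, 0, -0.4, 0, -0.15, 0, 0, 0, -0.37, 0, -0.1, 0, 0, 0, 0, 0, 0, 0, 0, 0]' > path.dat && python3 shift.py path.dat 0.6; python3 tl.py -1.5 -119 65 35 8
```

```text
time_s: 34.45
eef_pos: [0.4243, -0.1935, 0.1225]
orientation: [-0.222, 0.657, 0.691, 0.204]
wrist_force: [-0.0, 0.7, -0.5]
opening: 0.6
grip_force: 0.0
now grip lane mm [  -2.6774 -124.0073  129.0545] joints [ 1.27  1.03 -1.06  1.81  0.35  1.03  0.2 ]
target TCP [ 0.4252 -0.1884  0.0584] rotvec [-0.0057 -0.0011 -0.01  ] d now-tool [-0.0327  0.0019  0.0553] d target-tool [-0.0326  0.0012  0.0553]
```

```bash
echo '[-0.11, 0.01, 0.18, 0, 0, -0.1, -0.11, 0, 0.19, 0, 0, 0, -0.11, 0, 0.19, 0, 0, 0, 0, 0, 0, 0, 0, 0, 0, 0, 0, 0, 0, 0]' > path.dat && python3 shift.py path.dat 0.6; python3 tl.py -1.5 -119 31 35 8
```

```text
time_s: 34.95
eef_pos: [0.425, -0.182, 0.0618]
orientation: [-0.222, 0.65, 0.698, 0.205]
wrist_force: [-0.4, -0.1, -0.3]
opening: 0.601
grip_force: 0.0
now grip lane mm [  -1.2296 -112.5777   68.3387] joints [ 1.24  1.11 -1.    1.84  0.42  0.93  0.2 ]
target TCP [ 0.4252 -0.1884  0.0244] rotvec [-0.0089 -0.0035  0.0096] d now-tool [-0.0268 -0.0002  0.0268] d target-tool [-0.0267 -0.0002  0.0269]
```

Scaled: -0.01 m is -0.1, 0.01 m is 0.1, 0.01 rad is 0.1.

```bash
echo '[-0.1, 0, 0.1, 0, 0, 0.1, -0.09, 0, 0.09, 0, 0, 0, -0.07, 0, 0.07, 0, 0, 0, 0, 0, 0, 0, 0, 0, 0, 0, 0, 0, 0, 0]' > path.dat && python3 shift.py path.dat 0.6; python3 tl.py -1.5 -119 31 35 8
```

```text
time_s: 35.45
eef_pos: [0.4257, -0.1893, 0.0256]
orientation: [-0.222, 0.654, 0.694, 0.204]
wrist_force: [0.4, 0.9, 0.3]
opening: 0.599
grip_force: 0.0
now grip lane mm [  -1.0609 -119.9685   32.1607] joints [ 1.22  1.16 -0.96  1.82  0.46  0.89  0.21]
target TCP [ 0.4252 -0.1884  0.0244] rotvec [-0.0073 -0.0022 -0.0011] d now-tool [ 0.0001 -0.0004  0.0015] d target-tool [ 0.0001 -0.0004  0.0015]
```

```bash
echo '[0, 0, 0.015, 0, 0, 0, 0, 0, 0, 0, 0, 0, 0, 0, 0, 0, 0, 0, 0, 0, 0, 0, 0, 0, 0, 0, 0, 0, 0, 0]' > path.dat && python3 shift.py path.dat 0 45; echo '[0.06, 0, -0.08, 0, 0, 0, 0.15, 0, -0.2, 0, 0, 0, 0.2, 0, -0.28, 0, 0, 0, 0.2, 0, -0.28, 0, 0, 0, 0, 0, 0, 0, 0, 0]' > path.dat && python3 shift.py path.dat 0 45; echo '[0, 0, 0, 0, -1.2, 0, 0, 0, 0, 0, -1.4, 0, 0, 0, 0, 0, -1.4, 0, 0, 0, 0, 0, -1.4, 0, 0, 0, 0, 0, -1.4, 0, 0, 0, 0, 0, -1.4, 0, 0, 0, 0, 0, -1.4, 0, 0, 0, 0, 0, -1.4, 0]' > path.dat && python3 shift.py path.dat >/dev/null; echo '[0, 0, 0, 0, -1.4, 0, 0, 0, 0, 0, -1.4, 0, 0, 0, 0, 0, -0.3, 0, 0, 0, 0, 0, 0, 0, 0, 0, 0, 0, 0, 0]' > path.dat && python3 shift.py path.dat; python3 tl.py -3 -117 80 -45 8
```

```text
time_s: 35.95
eef_pos: [0.4261, -0.1885, 0.025]
orientation: [-0.222, 0.654, 0.694, 0.205]
wrist_force: [0.6, -1.0, 3.3]
opening: 0.422
grip_force: 44.8
time_s: 36.45
eef_pos: [0.4282, -0.1873, 0.1322]
orientation: [-0.219, 0.653, 0.695, 0.205]
wrist_force: [0.2, 0.4, -0.6]
opening: 0.428
grip_force: 45.0
time_s: 37.75
eef_pos: [0.4251, -0.1883, 0.128]
orientation: [0.274, 0.633, 0.674, -0.264]
wrist_force: [-0.6, -0.2, -0.4]
opening: 0.422
grip_force: 45.0
now grip lane mm [  -1.6177 -108.6404  133.6819] joints [-0.    0.74 -0.29  2.29  1.33  1.   -1.44]
target TCP [ 0.4242 -0.1967  0.0743] rotvec [-0.0064 -0.004   0.007 ] d now-tool [ 0.0318 -0.0008  0.044 ] d target-tool [ 0.032  -0.0013  0.0439]
```

Scaled: -0.001 m is -0.01, 0.018 m is 0.18, 0.006 rad is 0.06.

```bash
echo '[0.12, -0.01, 0.16, 0, 0, 0.06, 0.13, 0, 0.18, 0, 0, 0, 0.12, 0, 0.15, 0, 0, 0, 0.08, 0, 0.08, 0, 0, 0, 0, 0, 0, 0, 0, 0, 0, 0, 0, 0, 0, 0]' > path.dat && python3 shift.py path.dat; python3 tl.py -3 -117 53 -45 8
```

```text
time_s: 38.35
eef_pos: [0.4246, -0.1962, 0.0563]
orientation: [0.276, 0.635, 0.672, -0.263]
wrist_force: [0.3, -0.1, -0.6]
opening: 0.425
grip_force: 45.0
now grip lane mm [  -2.5553 -116.5599   62.0208] joints [-0.01  0.9  -0.26  2.3   1.5   0.98 -1.65]
target TCP [ 0.4242 -0.1967  0.0473] rotvec [-0.0053 -0.0031  0.0004] d now-tool [ 0.006  -0.0004  0.0067] d target-tool [ 0.006  -0.0004  0.0067]
```

```bash
echo '[0.04, 0, 0.04, 0, 0, 0, 0.02, 0, 0.02, 0, 0, 0, 0.005, 0, 0.005, 0, 0, 0, 0, 0, 0, 0, 0, 0, 0, 0, 0, 0, 0, 0]' > path.dat && python3 shift.py path.dat; echo '[0, 0, 0, 0, 0, 0, 0, 0, 0, 0, 0, 0, 0, 0, 0, 0, 0, 0, -0.05, 0, -0.15, 0, 0, 0, -0.2, 0, -0.3, 0, 0, 0, -0.2, 0, -0.3, 0, 0, 0, -0.2, 0, -0.3, 0, 0, 0, 0, 0, 0, 0, 0, 0]' > path.dat && python3 shift.py path.dat 0.56; python3 see.py;  python3 tl.py -4 11 120 -30 8
```

```text
time_s: 38.85
eef_pos: [0.4253, -0.196, 0.0489]
orientation: [0.278, 0.633, 0.672, -0.264]
wrist_force: [-1.5, 4.1, 14.1]
opening: 0.424
grip_force: 46.5
time_s: 39.65
eef_pos: [0.4253, -0.1666, 0.1699]
orientation: [0.278, 0.635, 0.672, -0.261]
wrist_force: [0.7, 0.4, -0.8]
opening: 0.563
grip_force: 0.0
top 180 (np.float64(408.8), np.float64(239.5)) lane@58 [  -3.3107 -114.0924] bbox 18 18
top 53 (np.float64(378.2), np.float64(244.7)) lane@58 [-10.2298 -51.0281] bbox 12 9
top 16 (np.float64(348.1), np.float64(251.7)) lane@58 [-20.9411  11.2617] bbox 5 4
top red [(np.int32(101), np.float64(491.8), np.float64(259.8)), (np.int32(84), np.float64(506.5), np.float64(272.4))]
scene 115 (np.float64(347.7), np.float64(222.5)) lane@58 [  -6.4565 -104.9693] bbox 14 10
scene 112 (np.float64(333.2), np.float64(234.7)) lane@58 [ -7.9158 -46.6214] bbox 13 11
scene 244 (np.float64(309.1), np.float64(256.9)) lane@58 [-14.3483  48.7141] bbox 23 17
scene 139 (np.float64(288.3), np.float64(271.2)) lane@58 [ -9.3197 113.1786] bbox 15 12
scene red [(np.int32(42), np.float64(401.2), np.float64(208.2)), (np.int32(30), np.float64(416.6), np.float64(207.5))]
now grip lane mm [ -1.4232 -87.6829 172.8483] joints [-0.03  0.65 -0.32  2.27  1.22  1.04 -1.34]
target TCP [ 0.4156 -0.0673  0.1131] rotvec [-0.0029  0.2583  0.0005] d now-tool [ 0.1093 -0.0026 -0.0323] d target-tool [ 0.1139 -0.0026 -0.0033]
```

The jar at the −y end now stands too. Last tipped jar: lid centre at lane (−5, 11).

The rows are not in the units I measure in: shifts go in units of 100 mm and turns go in units of 0.1 rad. I convert before sending: 0.038 m is 0.38, 0.037 m is 0.37, 0.13 rad is 1.3.

```bash
echo '[0, 0, 0, 0, 1.3, 0, 0, 0, 0, 0, 1.28, 0, 0.38, -0.01, 0, 0, 0, 0, 0.38, -0.01, 0, 0, 0, 0, 0.37, 0, -0.03, 0, 0, 0, 0, 0, 0, 0, 0, 0, 0, 0, 0, 0, 0, 0]' > path.dat && python3 shift.py path.dat 0.6; python3 tl.py -5 11 60 -30 8
```

```text
time_s: 40.45
eef_pos: [0.4148, -0.0685, 0.1114]
orientation: [0.186, 0.662, 0.703, -0.181]
wrist_force: [-0.6, -0.7, 0.1]
opening: 0.602
grip_force: 0.0
now grip lane mm [ -4.7726   9.936  118.292 ] joints [-0.04  0.66 -0.42  2.27  1.11  0.85 -1.34]
target TCP [ 0.4146 -0.0674  0.0531] rotvec [-0.0075  0.0012  0.0041] d now-tool [0.0301 0.0003 0.0499] d target-tool [ 0.0301 -0.0002  0.05  ]
```

Scaled: 0.017 m is 0.17, 0.01 m is 0.1.

```bash
echo '[0.1, 0, 0.17, 0, 0, 0, 0.1, 0, 0.17, 0, 0, 0, 0.1, 0, 0.17, 0, 0, 0, 0.06, 0, 0.1, 0, 0, 0, 0.04, 0, 0.07, 0, 0, 0, 0, 0, 0, 0, 0, 0, 0, 0, 0, 0, 0, 0]' > path.dat && python3 shift.py path.dat 0.6; python3 tl.py -5 11 31 -30 8
```

```text
time_s: 41.15
eef_pos: [0.4152, -0.0685, 0.0342]
orientation: [0.187, 0.663, 0.702, -0.18]
wrist_force: [0.1, -0.7, 0.8]
opening: 0.602
grip_force: 0.0
now grip lane mm [-4.4328  9.837  41.0839] joints [-0.09  0.84 -0.35  2.29  1.33  0.78 -1.59]
target TCP [ 0.4146 -0.0674  0.0241] rotvec [-0.0053  0.0014  0.0004] d now-tool [ 0.0061 -0.0005  0.0081] d target-tool [ 0.0061 -0.0005  0.0082]
```

Scaled: 0.005 m is 0.05, 0.004 m is 0.04.

```bash
echo '[0.04, -0.005, 0.05, 0, 0, 0, 0.02, 0, 0.03, 0, 0, 0, 0, 0, 0, 0, 0, 0, 0, 0, 0, 0, 0, 0]' > path.dat && python3 shift.py path.dat; python3 tl.py -5 11 31 -30 8;  echo '[0, 0, 0, 0, 0, 0, 0, 0, 0, 0, 0, 0, 0, 0, 0, 0, 0, 0, 0, 0, 0, 0, 0, 0, 0, 0, 0, 0, 0, 0]' > path.dat && python3 shift.py path.dat 0 45; echo '[-0.05, 0, -0.08, 0, 0, 0, -0.13, 0, -0.22, 0, 0, 0, -0.17, 0, -0.3, 0, 0, 0, -0.17, 0, -0.3, 0, 0, 0, 0, 0, 0, 0, 0, 0]' > path.dat && python3 shift.py path.dat 0 45
```

```text
time_s: 41.55
eef_pos: [0.4147, -0.0667, 0.024]
orientation: [0.187, 0.663, 0.703, -0.18]
wrist_force: [0.1, 0.3, 0.4]
opening: 0.605
grip_force: 0.0
now grip lane mm [-4.8124 11.7341 30.9361] joints [-0.09  0.86 -0.34  2.29  1.35  0.78 -1.63]
target TCP [ 0.4146 -0.0674  0.0241] rotvec [-0.0047  0.0007  0.0012] d now-tool [-0.0007 -0.0001  0.0003] d target-tool [-0.0007 -0.0002  0.0003]
time_s: 42.05
eef_pos: [0.4149, -0.0666, 0.0242]
orientation: [0.187, 0.663, 0.703, -0.179]
wrist_force: [0.9, 1.8, 4.5]
opening: 0.427
grip_force: 44.7
time_s: 42.55
eef_pos: [0.4166, -0.0664, 0.1308]
orientation: [0.189, 0.663, 0.702, -0.177]
wrist_force: [0.6, 0.2, -1.1]
opening: 0.425
grip_force: 45.1
```

Scaled: 0.14 rad is 1.4.

```bash
echo '[0, 0, 0, 0, 1.2, 0, 0, 0, 0, 0, 1.4, 0, 0, 0, 0, 0, 1.4, 0, 0, 0, 0, 0, 1.4, 0, 0, 0, 0, 0, 1.4, 0, 0, 0, 0, 0, 1.4, 0, 0, 0, 0, 0, 1.4, 0, 0, 0, 0, 0, 1.4, 0]' > path.dat && python3 shift.py path.dat >/dev/null; echo '[0, 0, 0, 0, 1.4, 0, 0, 0, 0, 0, 1.2, 0, 0, 0, 0, 0, 0, 0, 0, 0, 0, 0, 0, 0]' > path.dat && python3 shift.py path.dat; python3 tl.py -4 8 80 47 8; python3 see.py | grep scene
```

```text
time_s: 43.75
eef_pos: [0.4145, -0.066, 0.1271]
orientation: [-0.296, 0.629, 0.664, 0.275]
wrist_force: [-0.0, 0.5, 0.3]
opening: 0.425
grip_force: 45.1
now grip lane mm [ -4.9827   2.5047 132.534 ] joints [ 1.24  1.14 -1.14  1.96  0.27  0.89  0.13]
target TCP [ 0.4152 -0.0605  0.0745] rotvec [-0.0032 -0.0112 -0.0064] d now-tool [-0.0352  0.0014  0.0395] d target-tool [-0.0348  0.001   0.0398]
scene 105 (np.float64(347.9), np.float64(222.6)) lane@58 [  -7.0627 -104.976 ] bbox 13 10
scene 105 (np.float64(333.4), np.float64(234.9)) lane@58 [ -8.7328 -46.3552] bbox 13 11
scene 144 (np.float64(304.0), np.float64(258.4)) lane@58 [-8.7689 59.867 ] bbox 15 12
scene 153 (np.float64(288.1), np.float64(270.8)) lane@58 [ -8.1392 112.5284] bbox 15 13
scene red [(np.int32(24), np.float64(416.8), np.float64(206.6)), (np.int32(37), np.float64(399.7), np.float64(208.9))]
```

Scaled: 0.014 m is 0.14, -0.013 m is -0.13.

```bash
echo '[-0.12, 0.01, 0.13, 0, 0, 0, -0.12, 0, 0.14, 0, 0, 0, -0.12, 0, 0.13, 0, 0, 0, -0.13, 0, 0.12, 0, 0, 0, 0, 0, 0, 0, 0, 0, 0, 0, 0, 0, 0, 0]' > path.dat && python3 shift.py path.dat; python3 tl.py -4 8 54 47 8
```

```text
time_s: 44.45
eef_pos: [0.4153, -0.0608, 0.0563]
orientation: [-0.296, 0.629, 0.664, 0.275]
wrist_force: [0.7, -0.2, -0.6]
opening: 0.422
grip_force: 45.1
now grip lane mm [-3.9321  7.6675 61.656 ] joints [ 1.2   1.24 -1.05  1.96  0.35  0.79  0.15]
target TCP [ 0.4152 -0.0605  0.0485] rotvec [-0.0031 -0.0119 -0.0054] d now-tool [-0.0055  0.      0.0054] d target-tool [-0.0055 -0.      0.0055]
```

Scaled: -0.003 m is -0.03, 0.003 m is 0.03.

```bash
echo '[-0.03, 0, 0.03, 0, 0, 0, -0.015, 0, 0.015, 0, 0, 0, 0, 0, 0, 0, 0, 0, 0, 0, 0, 0, 0, 0]' > path.dat && python3 shift.py path.dat; echo '[-0.013, 0, 0.012, 0, 0, 0, 0, 0, 0, 0, 0, 0, 0, 0, 0, 0, 0, 0]' > path.dat && python3 shift.py path.dat
```

```text
time_s: 44.85
eef_pos: [0.4154, -0.061, 0.0504]
orientation: [-0.295, 0.629, 0.664, 0.275]
wrist_force: [-0.7, 0.2, -0.8]
opening: 0.428
grip_force: 45.1
time_s: 45.15
eef_pos: [0.4155, -0.0608, 0.049]
orientation: [-0.295, 0.629, 0.664, 0.276]
wrist_force: [0.9, -1.7, 4.6]
opening: 0.424
grip_force: 45.6
```

Contact with the floor (about 5 N). Release, retreat up, straighten and move away, then look.

Scaled: -0.035 m is -0.35, -0.03 m is -0.3.

```bash
echo '[0, 0, 0, 0, 0, 0, 0, 0, 0, 0, 0, 0, 0, 0, 0, 0, 0, 0, 0.05, 0, -0.15, 0, 0, 0, 0.2, 0, -0.3, 0, 0, 0, 0.25, 0, -0.35, 0, 0, 0, 0.3, 0, -0.35, 0, 0, 0, 0.3, 0, -0.35, 0, 0, 0]' > path.dat && python3 shift.py path.dat 0.56; echo '[0, 0, 0, 0, -1.5, 0, 0, 0, 0, 0, -1.5, 0, 0, 0, 0, 0, -1.5, 0, 0, 0, 0, 0, -1.5, 0, -0.45, 0.1, 0, 0, -1.5, 0, -0.45, 0.1, 0, 0, -0.8, 0, -0.45, 0.1, 0, 0, 0, 0, -0.45, 0.1, 0, 0, 0, 0]' > path.dat && python3 shift.py path.dat >/dev/null;  echo '[-0.45, 0.1, 0, 0, 0, 0, -0.45, 0.1, 0, 0, 0, 0, -0.45, 0.1, 0, 0, 0, 0, -0.45, 0, 0, 0, 0, 0, -0.45, 0, 0, 0, 0, 0, -0.4, 0, 0, 0, 0, 0, 0, 0, 0, 0, 0, 0]' > path.dat && python3 shift.py path.dat; python3 see.py; python3 - <<'E'
from h import *
im=cv2.imread("pics/seetop.png");sc=cv2.imread("pics/seescene.png")
cv2.imwrite("pics/f.png",np.vstack([cv2.resize(im[190:290,230:560],(800,242)),cv2.copyMakeBorder(cv2.resize(sc[130:320,230:490],(479,350)),0,0,0,321,0)]))
E
```

```text
time_s: 45.95
eef_pos: [0.418, -0.0975, 0.2322]
orientation: [-0.296, 0.629, 0.664, 0.276]
wrist_force: [0.7, -1.2, -1.5]
opening: 0.563
grip_force: 0.0
time_s: 47.45
eef_pos: [0.5108, -0.5433, 0.214]
orientation: [-0.002, 0.69, 0.724, -0.003]
wrist_force: [0.3, -0.5, -0.2]
opening: 0.562
grip_force: 0.0
top 250 (np.float64(407.1), np.float64(239.9)) lane@58 [  -3.9263 -110.57  ] bbox 19 18
top 248 (np.float64(379.1), np.float64(242.1)) lane@58 [ -4.937  -53.2679] bbox 18 18
top 249 (np.float64(353.3), np.float64(244.4)) lane@58 [-6.4382 -0.3378] bbox 18 18
top 249 (np.float64(300.8), np.float64(247.4)) lane@58 [ -5.9961 107.3224] bbox 18 18
top 249 (np.float64(326.7), np.float64(246.0)) lane@58 [-6.3809 54.1929] bbox 18 17
top red [(np.int32(101), np.float64(491.8), np.float64(259.8)), (np.int32(88), np.float64(506.7), np.float64(272.5))]
scene 114 (np.float64(347.6), np.float64(222.5)) lane@58 [  -6.2701 -104.8131] bbox 14 10
scene 122 (np.float64(333.2), np.float64(234.6)) lane@58 [ -7.6885 -46.9065] bbox 14 11
scene 132 (np.float64(319.5), np.float64(246.0)) lane@58 [-8.7255  5.1324] bbox 14 11
scene 145 (np.float64(304.1), np.float64(258.4)) lane@58 [-8.9415 59.7223] bbox 15 12
scene 151 (np.float64(288.1), np.float64(270.8)) lane@58 [ -8.1392 112.5284] bbox 15 13
scene red [(np.int32(42), np.float64(401.2), np.float64(208.2)), (np.int32(33), np.float64(416.7), np.float64(207.2))]
```

View pics/f.png

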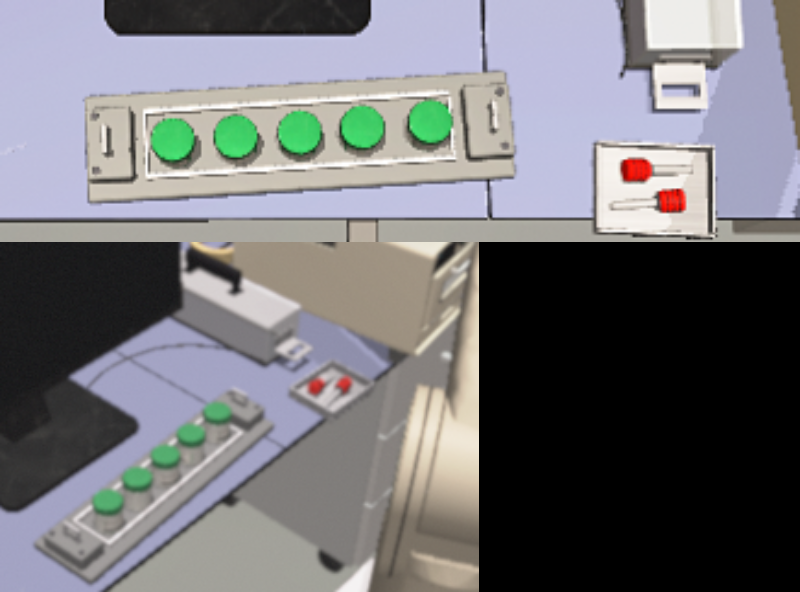

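All five lids show as full green discs in the lane, both pins lie in the tray, and the cover stands upright and clear. I'll raise the arm clear and hand in.

Scaled: -0.03 m is -0.3.

```bash
echo '[0, 0, -0.3, 0, 0, 0, 0, 0, -0.3, 0, 0, 0, 0, 0, 0, 0, 0, 0, 0, 0, 0, 0, 0, 0, 0, 0, 0, 0, 0, 0]' > path.dat && python3 shift.py path.dat; python3 -c "
from rig import manip; print(manip.hand_in())"
```

```text
time_s: 48.05
eef_pos: [0.5138, -0.535, 0.2752]
orientation: [-0.003, 0.686, 0.728, -0.002]
wrist_force: [0.0, -0.6, -0.8]
opening: 0.562
grip_force: 0.0
the job is handed in; nothing more can be done
None
```

The job is handed in at 48 s: both pins are in the tray, the cover stands upright on the bench clear of the carrier and the tray, and all five jars stand in the lane; on the way down the cover or gripper rubbed the analyser at about 13 N, within the 40 N limit, and the petri dish was not touched.

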